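# Dry exposed film in twist-lock chambers

## Task

Stand every film can on the desk upright in a chamber cup of its own in the drying station, put a blue shell over each and twist it clockwise to its stop so that it locks. Only when all are locked, turn the red valve handle to half open (pointer on the green mark); then lift the red guard right up, flip the pump toggle on and lower the guard fully over it again. Leave the camera and the spare lens where they are.

Things in the scene. Friction and masses are not known exactly. Their poses are not given: they have to be found in the camera images.
- station: drying station fixed on the desk: light grey plinth, 112 mm deep (its x, to the rear), 415 mm wide (y), deck at 40 mm. From left to right: three chambers (light grey cups), red valve handle, red switch guard. Origin: centre of its underside
- chamber_a (a point): left chamber: point on the chamber's upright axis at the deck, 40 mm above the desk; axes as the station's. The cup here is 38 mm wide inside, 48 mm outside and 22 mm high, its floor 3 mm above the deck: a film can stands loosely in it, a shell goes over it down to the deck (origin at this point, 2 mm play all round). Chambers b and c are alike
- chamber_b (a point): middle chamber: point on the chamber's upright axis at the deck, 40 mm above the desk; axes as the station's. Two lugs, 40 degrees wide, 7 to 11 mm above the deck, reach 5 mm outward from each cup at +x and -x. A shell goes down only with its x axis 45 to 120 degrees counter-clockwise (from above, either way round) of the station's x, so that its tabs pass between the lugs
- chamber_c (a point): right chamber: point on the chamber's upright axis at the deck, 40 mm above the desk; axes as the station's. A lowered shell is turned clockwise, its tabs passing under the lugs, to end stops 2 or 3 degrees past the closed place, where its bar lies along the station's x axis, in line with the red marks on the deck. Closed, it cannot be lifted off
- shell_a: petrol-blue bell-shaped shell, one of three alike, rim down: 69 mm across, 80.5 mm high, 62 mm wide and 57 mm deep inside, 90 g. Origin: centre of the rim, z up. Bar handle on top (z 60 to 80 mm), 48 mm along its x, 14 mm thick along its y. At the rim 2 bayonet tabs, 4.5 mm high, 40 degrees wide, reach 5 mm inward at +x and -x, below the bar's ends
- shell_b: petrol-blue bell-shaped shell, one of three alike, rim down: 69 mm across, 80.5 mm high, 62 mm wide and 57 mm deep inside, 90 g. Origin: centre of the rim, z up. Bar handle on top (z 60 to 80 mm), 48 mm along its x, 14 mm thick along its y. At the rim 2 bayonet tabs, 4.5 mm high, 40 degrees wide, reach 5 mm inward at +x and -x, below the bar's ends
- shell_c: petrol-blue bell-shaped shell, one of three alike, rim down: 69 mm across, 80.5 mm high, 62 mm wide and 57 mm deep inside, 90 g. Origin: centre of the rim, z up. Bar handle on top (z 60 to 80 mm), 48 mm along its x, 14 mm thick along its y. At the rim 2 bayonet tabs, 4.5 mm high, 40 degrees wide, reach 5 mm inward at +x and -x, below the bar's ends
- film_a: closed film can with a press lid, white with an orange lid; 34 mm across, 52 mm high, 28 g, standing upright; origin at the centre of its underside. None if it is absent this time
- film_b: closed film can with a press lid, black with a grey lid; 34 mm across, 52 mm high, 28 g, standing upright; origin at the centre of its underside. None if it is absent this time
- film_c: closed film can with a press lid, white with an orange lid; 34 mm across, 52 mm high, 28 g, standing upright; origin at the centre of its underside. None if it is absent this time
- valve (a joint): angle of the valve's red T-handle, growing counter-clockwise from above: 0 = closed (white pointer towards the chambers, the station's +y), 0.785 = half open (pointer on the long green mark of the dial), 1.57 = fully open (pointer to the front, -x). Stays where it is left (0.05 N m friction)
- valve_grip (a point): centre of the T-handle, on the valve's upright axis, 24.5 mm above the deck: a bar 58 mm long along this point's y axis (which points to the pointer end), 12 mm thick, reaching 10 mm above and 10 mm below this point
- guard (a joint): angle of the red switch guard: 0 = down over the toggle, 1.65 = fully up and back. A stiff hinge: it stays where it is left, about 1 N at the front end moves it
- guard_front (a point): point in the guard, midway between its side walls, 50 mm to the front of the hinge axis and 16.5 mm above it when down; turns with it. The guard is an inverted channel 62 mm long, 30 mm wide over its flat, 26 mm high side walls, by which it can be pinched; its top is 40 mm above the deck, with a small lip at the front
- guard_pivot (a point): middle of the guard's hinge axis, which runs along the station's y at the rear end of the guard, 11 mm above the deck; the front end swings up and back
- toggle (a joint): angle of the steel pump toggle under the guard: 0 = off (leaning 20 degrees to the front), 0.70 = on (leaning 20 degrees to the rear). Stays where it is left; about 1 N at the tip moves it
- toggle_tip (a point): centre of the toggle's round tip (9 mm across), 22 mm from its pivot, which lies 9 mm above the deck
- camera: black mirror camera standing at the right of the work, 142 x 97 x 101 mm; a bystander
- spare_lens: black spare lens standing at the right, 68 mm across, 71 mm high; a bystander
Mind the look-alikes: they are no part of the job. What is shaped like the film_a but purple is not meant.

How it is judged:
By the outcome, as a careful person would: the job done as asked, in the order asked, and still so for the second after the job is handed in, with the robot touching nothing.
Of film_a, film_b, film_c only 2 to 3 are there at a start; the rules pass over those that are not, and their reading is None.
At some moment in a run one of film_a, film_b, film_c, shell_a, shell_b, shell_c may be knocked a few centimetres aside while the robot is not near it.
It also fails if it takes over 210 s, if anything falls off the work surface, if the arm or the gripper's body presses on something with over 40 N, if the wrist force passes 120 N, or if a joint passes its speed limit or range.

## Robot

A 6-joint arm with a two-finger parallel gripper is mounted at the origin on a cart in front of the work surface, level with it; the furniture and walls round the work are solid. World frame = base frame: x ahead of the robot, y to its left, z up, the work surface at z = 0. Lengths are in m, angles in rad, forces in N, time in s.
With the tool pointing down it reaches from about 0.225 to 0.875 m from the base axis. Payload 3.4 kg.
Tool frame: the origin (TCP) lies midway between the tips of the shut fingers; the grasp point (between the pads) lies 19 mm behind it (manip.grip_point_offset is the distance from the TCP to the grasp point, in m); z points along the fingers, y is the line along which they close (so a half turn about z gives the same grasp; the last joint's range is limited). The gripper opens to 85 mm and grips with 20 to 120 N. Pads are 22 mm wide; open, the fingers measure 114 mm over their backs; the gripper's body (76 mm by 85 mm) begins 54 mm behind the grasp point. The pads swing forward as they close: fully open they stand 13 mm farther back than shut.
Start: joints at [-1.438, 0.276, 1.505, -0, 1.361, -0.121], TCP at [0.144, -0.557, 0.231] pointing down, gripper open.
Joint ranges: [-2.89, 2.89], [-0.75, 2.08], [0.22, 2.7], [-1.18, 4.32], [0.11, 2.71], [-2.7, 2.7]. Speed limits (rad/s): [2.57, 2.57, 3.14, 3.14, 3.14, 3.14].

## Interface

Orientations are given as a unit quaternion [w, x, y, z].
In Python, from rig import manip gives the robot as it stands.
- The arm moves only by the shell command python3 -m handwheel 'ROWS' [FORCE]. ROWS is JSON, a list of rows, each an object with "translation": the shift along the tool's x, y, z in m, a list of three; "angular": the turn, a rotation vector about the tool's x, y, z in degrees, a list of three; "hand": the closure, from 0 (fully open) to 1 (shut). A call has 1 to 10 rows; each row shifts and turns the commanded pose from where the row before left it, along the tool's axes as they then stand; what a row does not reach is not made up. A row lasts 1/12 s, in which the tool goes at most 41.7 mm and 7.16 degrees, less where a joint would pass 70% of its speed; a pose out of reach is approached as far as the arm can. A call with a gripper value outside its range is refused whole. The fingers move at their own pace and stop on an object; FORCE is the grip in N (left out, the last holds). Time passes only in rows, so rows that do not move let the fingers close. It gives the time, the measured TCP pose, the force, the opening and the grip force at its end, in the units of the state.
- manip.get_state(): the state, without advancing time (a new reading comes with each control period).
- manip.get_image(name): name is "side" or "top" or "wrist"; returns the picture (420x560x3 uint8, red, green, blue); there is no depth.
- manip.camera_info(name): a dict with "camera_matrix" (3x3 intrinsics, pixels), "k1" (the pictures are not rectified: a ray, as slopes to the right and down, at radius r is drawn at 1 + k1 r^2 times it, then the intrinsics apply), "eye" and "orientation" of the camera in the world; the wrist camera has in their place "tool_from_camera" (4x4, takes a point from camera to tool coordinates, whose origin is the TCP and whose axes are the flange's). Camera axes: x right, y down, z forward; pixel columns grow to the right and rows downward; lengths in m; the calibration is good to about 2 mm. A picture is of the moment at which its call begins: read the wrist's pose just before it. camera_info takes no time and is no camera call.
- manip.sign_off(): hands the job in; it is judged then, once.
The state is a dict: "clock": time; "qpos": joint angles; "qd": joint speeds; "effort": joint torques, N m; "position": TCP position; "ee_rot": TCP orientation; "contact_force": force on the tool from outside, world axes, zero at the start; "moment": the same for the moment, N m; "width": finger opening in m; "gripper_force": force on a finger pad.
Only numpy, scipy, OpenCV 4.12 (cv2) and the standard library are available. Lean on these libraries where they do the work, as an engineer would, in place of code of your own. Each camera call takes 0.05 s, during which the arm holds its last target. There are 200 camera calls.

## Working session

There is one attempt and no reset: what is moved stays moved. The work goes in short steps, Python scripts to look and compute and a shell command to move; the robot and the scene stay as the last step left them, time stands still between calls to the robot, and variables do not carry over. Pictures are saved under pics/ and viewed, at most 16 in all, crops included, and the job is handed in when it is done.

```bash
ls; mkdir -p pics; python3 - <<'E'
from rig import manip
import cv2,numpy as np
s=manip.get_state();print(s)
for n in("top","side","wrist"):
    print(n,manip.camera_info(n)); cv2.imwrite(f"pics/{n}0.png",manip.get_image(n)[:,:,::-1])
print(manip.grip_point_offset)
E
```

```text
pics
{'clock': 0.0, 'qpos': array([-1.43795546e+00,  2.76592244e-01,  1.50615509e+00,  2.89915621e-05,
        1.36067577e+00, -1.20969803e-01]), 'qd': array([-5.46717788e-04,  1.91841067e-03, -6.08976574e-04,  2.60137808e-05,
        5.16442277e-04, -9.20495381e-05]), 'effort': array([-1.11423433e-03, -4.16773367e+01, -2.45805591e+01, -4.88072055e-04,
        1.08674282e-02, -2.11186051e-05]), 'position': array([ 0.14433019, -0.55604356,  0.23043252]), 'ee_rot': array([-9.15293805e-04,  9.91958288e-01,  1.26561907e-01,  8.74161691e-06]), 'contact_force': array([ 0.39812188,  0.11461159, -0.05257549]), 'moment': array([ 0.00593736,  0.03919072, -0.00976103]), 'gripper_force': 0.0, 'width': 0.08541289631386138}
top {'camera_matrix': array([[382.22027499,   0.        , 279.59589658],
       [  0.        , 382.22027499, 208.35956079],
       [  0.        ,   0.        ,   1.        ]]), 'k1': -0.06797466677590062, 'eye': array([ 0.43961782, -0.21196742,  1.27970005]), 'orientation': array([-0.03399584,  0.70672083, -0.70632485,  0.02225227])}
side {'camera_matrix': array([[459.39748693,
[... 182 characters left out ...]
7894, 1.13450165, 0.88469966]), 'orientation': array([ 4.13425781e-04, -1.10719101e-02,  8.69378995e-01, -4.94021664e-01])}
wrist {'camera_matrix': array([[306.55735358,   0.        , 282.41608555],
       [  0.        , 306.55735358, 213.22761298],
       [  0.        ,   0.        ,   1.        ]]), 'k1': -0.027312645030007073, 'tool_from_camera': array([[ 6.63092790e-04, -9.45286953e-01, -3.26239385e-01,
         8.37071412e-02],
       [ 9.99999640e-01,  7.99353069e-04, -2.83612218e-04,
        -4.55952872e-04],
       [ 5.28875383e-04, -3.26239080e-01,  9.45287143e-01,
        -1.43549358e-01],
       [ 0.00000000e+00,  0.00000000e+00,  0.00000000e+00,
         1.00000000e+00]])}
0.0187
```

View pics/top0.png

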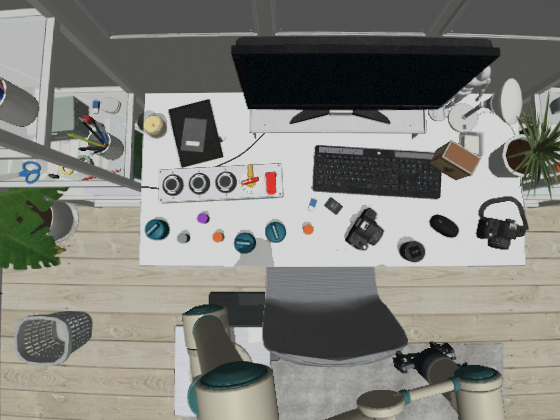

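View pics/side0.png

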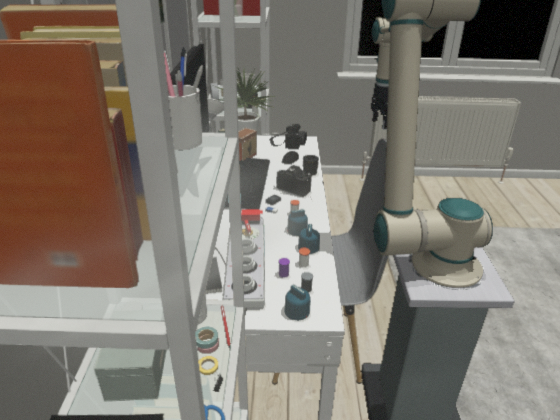

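```bash
cat > h.py <<'E'
import numpy as np,cv2
from scipy.spatial.transform import Rotation as R
from rig import manip
def rot(q): return R.from_quat(q,scalar_first=True)
def cam(n,s=None):
    c=manip.camera_info(n)
    if n=="wrist":
        s=s or manip.get_state(); T=np.array(c["tool_from_camera"]); A=rot(s["ee_rot"]).as_matrix()
        return c,A@T[:3,:3],s["position"]+A@T[:3,3]
    return c,rot(c["orientation"]).as_matrix(),np.array(c["eye"])
def p2w(C,uv,z):
    c,A,e=C; uv=np.array(uv,float).reshape(-1,1,2)
    x=cv2.undistortPoints(uv,c["camera_matrix"],np.array([c["k1"],0,0,0.]))[:,0]
    d=np.c_[x,np.ones(len(x))]@A.T
    return e+d*((z-e[2])/d[:,2])[:,None]
def w2p(C,P):
    c,A,e=C; r=A.T
    return cv2.projectPoints(np.array(P,float).reshape(-1,1,3),cv2.Rodrigues(r)[0],-r@e,c["camera_matrix"],np.array([c["k1"],0,0,0.]))[0][:,0]
def snap(n,name=None):
    s=manip.get_state(); C=cam(n,s); im=manip.get_image(n)[:,:,::-1].copy()
    if name: cv2.imwrite(f"pics/{name}.png",im)
    return im,C
def blobs(im,lo,hi,amin=20):
    m=cv2.inRange(cv2.cvtColor(im,cv2.COLOR_BGR2HSV),np.array(lo),np.array(hi))
    n,l,st,ce=cv2.connectedComponentsWithStats(m)
    return [(ce[i],st[i],l==i) for i in range(1,n) if st[i,4]>=amin]
def go(p,yaw):
    """shift in tool axes (mm) and turn about tool z (deg) to TCP p, tool-x heading yaw(deg), pointing down"""
    s=manip.get_state(); r=rot(s["ee_rot"]); y=np.radians(yaw)
    T=R.from_matrix(np.c_[[np.cos(y),np.sin(y),0],[np.sin(y),-np.cos(y),0],[0,0,-1]])
    x=r.as_matrix()[:,0]
    print("shift mm",(r.inv().apply(np.array(p)-s["position"])*1e3).round(1),"turn deg",(r.inv()*T).as_rotvec(True).round(1),"yaw now",np.degrees(np.arctan2(x[1],x[0])).round(1),"pos",s["position"].round(4),"t",round(float(s["clock"]),2))
E
cat > sec.py <<'E'
E
python3 - <<'E'
from h import *
im=cv2.imread("pics/top0.png"); C=cam("top")
for nm,lo,hi,z in(("orange",(3,150,120),(14,255,255),.052),("red",(0,150,100),(2,255,255),.08),("red2",(174,150,100),(180,255,255),.08),("blue",(88,100,30),(105,255,200),.05),("purple",(125,80,50),(155,255,255),.052)):
    for c,st,_ in blobs(im,lo,hi,12):
        if 140<c[0]<330 and 160<c[1]<265: print(nm,c.round(1),st,p2w(C,c,z)[0].round(4))
g=p2w(C,[[183,238]],.052); print("grey",g.round(3))
print(p2w(C,[[173,184],[199,183],[226,182],[250,178]],.062).round(4))
big=cv2.resize(im[150:262,140:330],None,fx=4,fy=4,interpolation=cv2.INTER_CUBIC);cv2.imwrite("pics/t1.png",big)
E
```

```text
orange [308. 229.] [304 225   9   9  69] [ 0.4711 -0.2827  0.052 ]
orange [217.5 236.3] [213 232  10   9  71] [0.4473 0.0084 0.052 ]
red [270.8 182.6] [266 172  10  22 185] [ 0.6171 -0.164   0.08  ]
red [254.7 179. ] [251 177   8   5  24] [ 0.6288 -0.1127  0.08  ]
blue [157.2 229.1] [146 220  23  19 338] [0.4699 0.2069 0.05  ]
blue [275.2 231.6] [266 222  20  20 291] [ 0.4627 -0.1776  0.05  ]
blue [244.8 242.4] [235 233  21  20 300] [ 0.4281 -0.0799  0.05  ]
purple [202.6 217.8] [197 213  12  10  91] [0.5069 0.0576 0.052 ]
grey [[0.441 0.121 0.052]]
[[ 0.6161  0.1545  0.062 ]
 [ 0.6191  0.0693  0.062 ]
 [ 0.6221 -0.0186  0.062 ]
 [ 0.6349 -0.0961  0.062 ]]
```

View pics/t1.png

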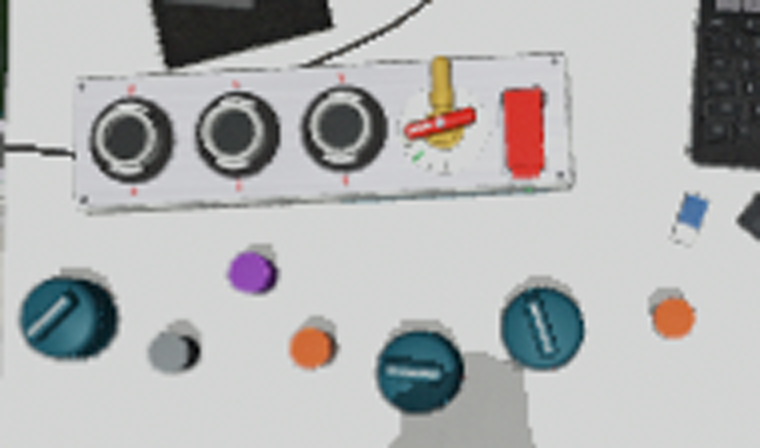

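```bash
python3 - <<'E'
from h import *
C=cam("top")
f=lambda u:np.array(u)/4-.375+np.array([140,150])
ch=p2w(C,f([[130,139],[237,133],[343,127]]),.062)
print(ch.round(4)); d=ch[0]-ch[2]; print("station yaw",np.degrees(np.arctan2(d[1],d[0]))-90, np.linalg.norm(d)/2)
print("valve",p2w(C,f([[440,124]]),.07).round(4),"guard",p2w(C,f([[524,131]]),.08).round(4))
print("plinth corners",p2w(C,f([[77,78],[90,213],[573,188],[560,55]]),.04).round(4))
go([.471,-.283,.18],90)
E
```

```text
[[ 0.6149  0.1574  0.062 ]
 [ 0.6195  0.0697  0.062 ]
 [ 0.6241 -0.0165  0.062 ]]
station yaw 3.044238685178712 0.08706881398969543
valve [[ 0.6251 -0.0958  0.07  ]] guard [[ 0.6179 -0.1634  0.08  ]]
plinth corners [[ 0.6693  0.2102  0.04  ]
 [ 0.5566  0.196   0.04  ]
 [ 0.5769 -0.202   0.04  ]
 [ 0.6869 -0.1912  0.04  ]]
shift mm [ 384.8 -182.3   51. ] turn deg [ -0.1  -0.1 -75.5] yaw now 14.5 pos [ 0.1443 -0.5562  0.2306] t 0.15
```

```bash
r='{"translation":[0,0,0],"angular":[0,0,-7],"hand":0}' >/dev/null
python3 -m handwheel '[{"translation":[0.035,-0.0166,0.0046],"angular":[0,0,0],"hand":0},{"translation":[0.035,-0.0166,0.0046],"angular":[0,0,0],"hand":0},{"translation":[0.035,-0.0166,0.0046],"angular":[0,0,0],"hand":0},{"translation":[0.035,-0.0166,0.0046],"angular":[0,0,0],"hand":0},{"translation":[0.035,-0.0166,0.0046],"angular":[0,0,0],"hand":0},{"translation":[0.035,-0.0166,0.0046],"angular":[0,0,0],"hand":0},{"translation":[0.035,-0.0166,0.0046],"angular":[0,0,0],"hand":0},{"translation":[0.035,-0.0166,0.0046],"angular":[0,0,0],"hand":0},{"translation":[0.035,-0.0166,0.0046],"angular":[0,0,0],"hand":0},{"translation":[0.035,-0.0166,0.0046],"angular":[0,0,0],"hand":0}]' 40
python3 -m handwheel '[{"translation":[0.035,-0.0166,0.0046],"angular":[0,0,0],"hand":0},{"translation":[0,0,0],"angular":[0,0,-7],"hand":0},{"translation":[0,0,0],"angular":[0,0,-7],"hand":0},{"translation":[0,0,0],"angular":[0,0,-7],"hand":0},{"translation":[0,0,0],"angular":[0,0,-7],"hand":0},{"translation":[0,0,0],"angular":[0,0,-7],"hand":0},{"translation":[0,0,0],"angular":[0,0,-7],"hand":0},{"translation":[0,0,0],"angular":[0,0,-7],"hand":0},{"translation":[0,0,0],"angular":[0,0,-7],"hand":0},{"translation":[0,0,0],"angular":[0,0,-7],"hand":0}]'
python3 -m handwheel '[{"translation":[0,0,0],"angular":[0,0,-7],"hand":0},{"translation":[0,0,0],"angular":[0,0,-5.5],"hand":0},{"translation":[0,0,0],"angular":[0,0,0],"hand":0},{"translation":[0,0,0],"angular":[0,0,0],"hand":0}]'
cat >> h.py <<'E'
def find(C,im,lo,hi,z,amin=80):
    for c,st,m in blobs(im,lo,hi,amin):
        (x,y),w,a=cv2.minAreaRect(cv2.findNonZero(m.astype(np.uint8)).reshape(-1,1,2))
        e=cv2.minEnclosingCircle(cv2.findNonZero(m.astype(np.uint8)))
        print(c.round(1),"area",st[4],"P",p2w(C,c,z)[0].round(4),"box",p2w(C,(x,y),z)[0].round(4),"size",np.round(w,1))
OR=((3,150,90),(14,255,255))
E
python3 - <<'E'
from h import *
im,C=snap("wrist","w1"); find(C,im,*OR,.052); go([.471,-.283,.022],90)
E
```

```text
clock: 0.98
position: [0.4425, -0.3065, 0.185]
ee_rot: [-0.0, 0.992, 0.127, -0.0]
contact_force: [-0.2, -1.2, -0.2]
width: 0.0853
gripper_force: 0.0
clock: 1.82
position: [0.471, -0.283, 0.1804]
ee_rot: [-0.0, 0.778, 0.629, -0.0]
contact_force: [0.3, -0.6, 0.6]
width: 0.0855
gripper_force: 0.0
clock: 2.15
position: [0.471, -0.2831, 0.1805]
ee_rot: [-0.0, 0.708, 0.706, -0.0]
contact_force: [0.2, 0.8, -0.1]
width: 0.0854
gripper_force: 0.0
[283.1 206. ] area 748 P [ 0.4711 -0.2852  0.052 ] box [ 0.4714 -0.2859  0.052 ] size [26.8 34.7]
shift mm [ 1.000e-01 -0.000e+00  1.585e+02] turn deg [-0.  -0.  -0.1] yaw now 89.9 pos [ 0.4711 -0.2831  0.1805] t 2.2
```

View pics/w1.png

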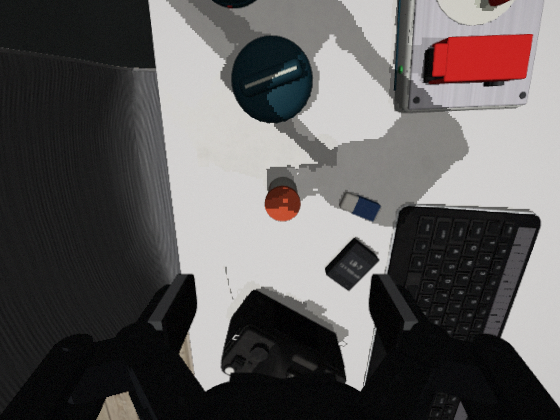

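```bash
python3 -m handwheel '[{"translation":[-0.002,0,0.03],"angular":[0,0,0],"hand":0.2},{"translation":[0,0,0.03],"angular":[0,0,0],"hand":0.3},{"translation":[0,0,0.03],"angular":[0,0,0],"hand":0.3},{"translation":[0,0,0.03],"angular":[0,0,0],"hand":0.3},{"translation":[0,0,0.02],"angular":[0,0,0],"hand":0.3},{"translation":[0,0,0.0185],"angular":[0,0,0],"hand":0.3},{"translation":[0,0,0],"angular":[0,0,0],"hand":0.3},{"translation":[0,0,0],"angular":[0,0,0],"hand":1},{"translation":[0,0,0],"angular":[0,0,0],"hand":1},{"translation":[0,0,0],"angular":[0,0,0],"hand":1}]' 30
python3 -m handwheel '[{"translation":[0,0,0],"angular":[0,0,0],"hand":1},{"translation":[0,0,0],"angular":[0,0,0],"hand":1},{"translation":[0,0,0],"angular":[0,0,0],"hand":1},{"translation":[0,0,-0.03],"angular":[0,0,0],"hand":1},{"translation":[0,0,-0.03],"angular":[0,0,0],"hand":1},{"translation":[0,0,-0.03],"angular":[0,0,0],"hand":1},{"translation":[0,0,-0.03],"angular":[0,0,0],"hand":1},{"translation":[0,0,0],"angular":[0,0,0],"hand":1}]'
python3 -c "
from h import *
go([.595,-.09,.16],93)"
```

```text
clock: 3.03
position: [0.4722, -0.286, 0.0237]
ee_rot: [0.002, 0.707, 0.707, 0.0]
contact_force: [-0.0, 0.4, 0.6]
width: 0.0319
gripper_force: 29.7
clock: 3.7
position: [0.4744, -0.2877, 0.1486]
ee_rot: [0.006, 0.707, 0.707, 0.001]
contact_force: [0.7, -0.7, -1.0]
width: 0.0316
gripper_force: 29.9
shift mm [197.5 120.9 -11.8] turn deg [ 0.5  0.5 -3. ] yaw now 90.0 pos [ 0.4744 -0.2877  0.1486] t 3.7
```

```bash
python3 -m handwheel '[{"translation":[0.03,0.015,-0.006],"angular":[0,0,-0.6],"hand":1},{"translation":[0.03,0.015,-0.006],"angular":[0,0,-0.6],"hand":1},{"translation":[0.03,0.015,-0.006],"angular":[0,0,-0.6],"hand":1},{"translation":[0.03,0.015,-0.006],"angular":[0,0,-0.6],"hand":1},{"translation":[0.03,0.015,-0.006],"angular":[0,0,-0.6],"hand":1},{"translation":[0.03,0.015,-0.006],"angular":[0,0,0],"hand":1},{"translation":[0.03,0.015,-0.006],"angular":[0,0,0],"hand":1},{"translation":[0.03,0.015,-0.006],"angular":[0,0,0],"hand":1},{"translation":[0,0,0],"angular":[0,0,0],"hand":1},{"translation":[0,0,0],"angular":[0,0,0],"hand":1}]'
python3 - <<'E'
from h import *
im,C=snap("wrist","w2"); go([.624,-.017,.1],93)
for p in ([.6149,.1574,.062],[.6195,.0697,.062],[.6241,-.0165,.062]): print(w2p(C,p))
E
```

```text
clock: 4.53
position: [0.5834, -0.0397, 0.19]
ee_rot: [0.0, 0.687, 0.727, -0.0]
contact_force: [0.1, -0.3, 0.1]
width: 0.0321
gripper_force: 30.0
shift mm [21.7 42.7 89.6] turn deg [-0.1  0.   0.1] yaw now 93.1 pos [ 0.5826 -0.0409  0.1896] t 4.58
[[341.19599506 -48.85812527]]
[[334.77917728  78.95301154]]
[[329.34926575 182.03500107]]
```

View pics/w2.png

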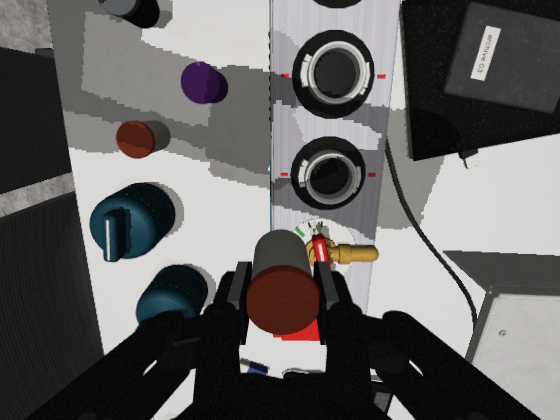

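```bash
python3 - <<'E'
from h import *
im=cv2.imread("pics/w2.png"); C=cam("wrist")
m=[]
for a,b in(((0,90,60),(6,255,255)),((172,90,60),(180,255,255))):
  for c,st,_ in blobs(im,a,b,5):
    if c[1]<215 and 270<c[0]<400: m.append(c); print(c.round(1),st[4],p2w(C,c,.04)[0].round(4))
E
```

```text
[284.8  75.2] 27 [0.5778 0.0709 0.04  ]
[381.3  76.3] 31 [0.6629 0.0751 0.04  ]
[283.8 174. ] 20 [ 0.582  -0.0172  0.04  ]
[371.3 174.5] 27 [ 0.6669 -0.0129  0.04  ]
```

```bash
python3 - <<'E'
from h import *
im=cv2.imread("pics/w2.png"); C=cam("wrist"); s=manip.get_state()
hsv=cv2.cvtColor(im,cv2.COLOR_BGR2HSV)[240:345,225:345]
print(hsv[60,58],hsv[20,58])
m=cv2.inRange(hsv,np.array((0,120,40)),np.array((16,255,255)));m[:, :10]=0
cs=max(cv2.findContours(m,0,2)[0],key=cv2.contourArea); h=cv2.convexHull(cs)
e=cv2.fitEllipse(h); print(e, cv2.boundingRect(h))
c=np.array(e[0])+[225,240]
z=s["position"][2]+.030
print("lid",p2w(C,c,z).round(4),"tcp",s["position"].round(4))
E
```

```text
[  6 188  76] [20 12 65]
((61.90476989746094, 64.54598999023438), (72.43560791015625, 88.5864486694336), 128.3686981201172) (21, 25, 74, 76)
lid [[ 0.584  -0.0377  0.2196]] tcp [ 0.5826 -0.0409  0.1896]
```

```bash
python3 -c "
from h import *
go([.6245,-.0165,.092],92.8)"
```

```text
shift mm [22.1 43.3 97.6] turn deg [-0.1  0.   0.3] yaw now 93.1 pos [ 0.5826 -0.0409  0.1896] t 4.58
```

```bash
python3 -m handwheel '[{"translation":[0.011,0.0217,0.009],"angular":[0,0,0.3],"hand":1},{"translation":[0.011,0.0216,0.009],"angular":[0,0,0],"hand":1},{"translation":[0,0,0.03],"angular":[0,0,0],"hand":1},{"translation":[0,0,0.03],"angular":[0,0,0],"hand":1},{"translation":[0,0,0.0195],"angular":[0,0,0],"hand":1},{"translation":[0,0,0],"angular":[0,0,0],"hand":1},{"translation":[0,0,0],"angular":[0,0,0],"hand":1},{"translation":[0,0,0],"angular":[0,0,0],"hand":1}]'
python3 -m handwheel '[{"translation":[0,0,0.004],"angular":[0,0,0],"hand":1},{"translation":[0,0,0.004],"angular":[0,0,0],"hand":1},{"translation":[0,0,0],"angular":[0,0,0],"hand":1}]'
```

```text
clock: 5.25
position: [0.6258, -0.0184, 0.0938]
ee_rot: [0.001, 0.69, 0.723, 0.0]
contact_force: [-0.1, 0.2, 0.8]
width: 0.032
gripper_force: 30.0
clock: 5.5
position: [0.6252, -0.0174, 0.085]
ee_rot: [0.0, 0.69, 0.724, 0.0]
contact_force: [-0.4, -0.4, -1.4]
width: 0.0317
gripper_force: 30.0
```

```bash
python3 -m handwheel '[{"translation":[0,0,0.003],"angular":[0,0,0],"hand":1},{"translation":[0,0,0.003],"angular":[0,0,0],"hand":1},{"translation":[0,0,0],"angular":[0,0,0],"hand":1},{"translation":[0,0,0],"angular":[0,0,0],"hand":1}]'
python3 -c "
from h import *
go([.6245,-.0165,.067],92.8)"
```

```text
clock: 5.83
position: [0.625, -0.0171, 0.0784]
ee_rot: [-0.0, 0.69, 0.724, -0.0]
contact_force: [-0.5, -0.6, -0.4]
width: 0.0322
gripper_force: 30.0
shift mm [ 0.6 -0.5 11.4] turn deg [-0.  -0.  -0.1] yaw now 92.7 pos [ 0.625  -0.0171  0.0784] t 5.83
```

```bash
python3 -m handwheel '[{"translation":[0,0,0.005],"angular":[0,0,0],"hand":1},{"translation":[0,0,0.005],"angular":[0,0,0],"hand":1},{"translation":[0,0,0],"angular":[0,0,0],"hand":1},{"translation":[0,0,0],"angular":[0,0,0],"hand":0.25},{"translation":[0,0,0],"angular":[0,0,0],"hand":0.25},{"translation":[0,0,0],"angular":[0,0,0],"hand":0.25},{"translation":[0,0,-0.03],"angular":[0,0,0],"hand":0.25},{"translation":[0,0,-0.03],"angular":[0,0,0],"hand":0.25},{"translation":[0,0,-0.04],"angular":[0,0,0],"hand":0.25},{"translation":[0,0,0],"angular":[0,0,0],"hand":0.25}]'
python3 - <<'E'
from h import *
im,C=snap("top","t2")
for nm,lo,hi,z in(("orange",*OR,.052),("blue",(88,100,30),(105,255,200),.05)):
    for c,st,_ in blobs(im,lo,hi,12):
        if 140<c[0]<330 and 160<c[1]<265: print(nm,c.round(1),p2w(C,c,z)[0].round(4))
go([.447,.008,.17],90)
E
```

```text
clock: 6.67
position: [0.6301, -0.0178, 0.1771]
ee_rot: [0.006, 0.69, 0.724, 0.004]
contact_force: [1.0, 0.2, 1.4]
width: 0.0645
gripper_force: 0.0
orange [224.7 179.9] [ 0.6304 -0.0126  0.052 ]
orange [217.4 236.5] [0.4465 0.0086 0.052 ]
blue [158.3 161.1] [0.6942 0.2096 0.05  ]
blue [144.8 207.2] [0.5416 0.2502 0.05  ]
blue [196.1 214.5] [0.5178 0.0795 0.05  ]
blue [158.  221.8] [0.4939 0.2048 0.05  ]
blue [275.2 231.6] [ 0.4627 -0.1776  0.05  ]
blue [244.8 242.3] [ 0.4281 -0.0798  0.05  ]
shift mm [  34.3 -180.2    2. ] turn deg [0.6 0.1 2.7] yaw now 92.7 pos [ 0.6286 -0.0176  0.1741] t 6.72
```

```bash
python3 -m handwheel '[{"translation":[0.007,-0.036,0],"angular":[0,0,0.5],"hand":0.25},{"translation":[0.007,-0.036,0],"angular":[0,0,0.5],"hand":0.25},{"translation":[0.007,-0.036,0],"angular":[0,0,0.5],"hand":0.25},{"translation":[0.007,-0.036,0],"angular":[0,0,0.5],"hand":0.25},{"translation":[0.007,-0.036,0],"angular":[0,0,0.5],"hand":0.25},{"translation":[0,0,0],"angular":[0,0,0],"hand":0.25},{"translation":[0,0,0],"angular":[0,0,0],"hand":0.25}]'
python3 - <<'E'
from h import *
im,C=snap("wrist","w3"); find(C,im,*OR,.052); go([.447,.008,.023],90)
E
```

```text
clock: 7.3
position: [0.4418, 0.0128, 0.1683]
ee_rot: [-0.0, 0.705, 0.709, -0.0]
contact_force: [1.0, -0.2, -0.5]
width: 0.0645
gripper_force: 0.0
[288.3 211.4] area 858 P [0.4464 0.0095 0.052 ] box [0.4466 0.0089 0.052 ] size [29.2 35.9]
[508.  257.1] area 1177 P [ 0.6575 -0.0355  0.052 ] box [ 0.658  -0.0353  0.052 ] size [41. 36.]
shift mm [ -4.4   2.7 145.7] turn deg [0.1 0.  0.3] yaw now 90.3 pos [0.4441 0.0124 0.1687] t 7.35
```

```bash
python3 -m handwheel '[{"translation":[-0.0034,0.002,0.03],"angular":[0,0,0],"hand":0.25},{"translation":[0,0,0.03],"angular":[0,0,0],"hand":0.25},{"translation":[0,0,0.03],"angular":[0,0,0],"hand":0.25},{"translation":[0,0,0.03],"angular":[0,0,0],"hand":0.25},{"translation":[0,0,0.015],"angular":[0,0,0],"hand":0.25},{"translation":[0,0,0.0105],"angular":[0,0,0],"hand":0.25},{"translation":[0,0,0],"angular":[0,0,0],"hand":0.25},{"translation":[0,0,0],"angular":[0,0,0],"hand":1},{"translation":[0,0,0],"angular":[0,0,0],"hand":1},{"translation":[0,0,0],"angular":[0,0,0],"hand":1}]' 30
python3 -m handwheel '[{"translation":[0,0,0],"angular":[0,0,0],"hand":1},{"translation":[0,0,0],"angular":[0,0,0],"hand":1},{"translation":[0,0,-0.03],"angular":[0,0,0],"hand":1},{"translation":[0,0,-0.03],"angular":[0,0,0],"hand":1},{"translation":[0,0,-0.03],"angular":[0,0,0],"hand":1},{"translation":[0,0,-0.03],"angular":[0,0,0],"hand":1},{"translation":[0,0,0],"angular":[0,0,0],"hand":1},{"translation":[0,0,0],"angular":[0,0,0],"hand":1}]'
python3 -c "
from h import *
go([.6206,.0712,.12],92.8)"
```

```text
clock: 8.18
position: [0.4478, 0.0087, 0.024]
ee_rot: [0.001, 0.706, 0.709, 0.001]
contact_force: [0.5, -0.3, -0.3]
width: 0.0319
gripper_force: 29.7
clock: 8.85
position: [0.4476, 0.0088, 0.1452]
ee_rot: [0.002, 0.706, 0.709, 0.002]
contact_force: [-0.2, 0.4, 0.0]
width: 0.032
gripper_force: 30.0
shift mm [ 61.7 173.2  26.1] turn deg [ 0.3  0.1 -2.6] yaw now 90.2 pos [0.4476 0.0088 0.1452] t 8.85
```

```bash
python3 -m handwheel '[{"translation":[0.0123,0.0346,0],"angular":[0,0,0],"hand":1},{"translation":[0.0123,0.0346,0],"angular":[0,0,0],"hand":1},{"translation":[0.0123,0.0346,0],"angular":[0,0,0],"hand":1},{"translation":[0.0123,0.0346,0],"angular":[0,0,0],"hand":1},{"translation":[0.0123,0.0346,0],"angular":[0,0,0],"hand":1},{"translation":[0,0,0.026],"angular":[0,0,-2.5],"hand":1},{"translation":[0,0,0.026],"angular":[0,0,0],"hand":1},{"translation":[0,0,0],"angular":[0,0,0],"hand":1},{"translation":[0,0,0],"angular":[0,0,0],"hand":1},{"translation":[0,0,0],"angular":[0,0,0],"hand":1}]'
python3 -c "
from h import *
go([.6206,.0712,.078],92.8)"
```

```text
clock: 9.68
position: [0.6179, 0.071, 0.0909]
ee_rot: [-0.001, 0.69, 0.724, -0.001]
contact_force: [-0.5, -1.1, 0.3]
width: 0.0319
gripper_force: 30.4
shift mm [ 0.1  2.8 12.9] turn deg [-0.2  0.  -0.1] yaw now 92.7 pos [0.6179 0.071  0.0909] t 9.68
```

```bash
python3 -m handwheel '[{"translation":[0,0.0025,0],"angular":[0,0,0],"hand":1},{"translation":[0,0,0.004],"angular":[0,0,0],"hand":1},{"translation":[0,0,0.004],"angular":[0,0,0],"hand":1},{"translation":[0,0,0.004],"angular":[0,0,0],"hand":1},{"translation":[0,0,0],"angular":[0,0,0],"hand":1},{"translation":[0,0,0],"angular":[0,0,0],"hand":1}]'
python3 -c "
from h import *
go([.6206,.0712,.068],92.8)"
```

```text
clock: 10.18
position: [0.621, 0.0712, 0.0789]
ee_rot: [-0.0, 0.69, 0.724, -0.0]
contact_force: [0.2, 0.1, 0.0]
width: 0.032
gripper_force: 30.4
shift mm [ 0.  -0.4 10.9] turn deg [-0.1  0.  -0.1] yaw now 92.7 pos [0.621  0.0712 0.0789] t 10.18
```

```bash
python3 -m handwheel '[{"translation":[0,0,0.005],"angular":[0,0,0],"hand":1},{"translation":[0,0,0.005],"angular":[0,0,0],"hand":1},{"translation":[0,0,0],"angular":[0,0,0],"hand":1},{"translation":[0,0,0],"angular":[0,0,0],"hand":0.25},{"translation":[0,0,0],"angular":[0,0,0],"hand":0.25},{"translation":[0,0,0],"angular":[0,0,0],"hand":0.25},{"translation":[0,0,-0.03],"angular":[0,0,0],"hand":0.25},{"translation":[0,0,-0.03],"angular":[0,0,0],"hand":0.25},{"translation":[0,0,-0.04],"angular":[0,0,0],"hand":0.25},{"translation":[0,0,0],"angular":[0,0,0],"hand":0.25}]'
python3 -m handwheel '[{"translation":[0.0117,-0.0355,0],"angular":[0,0,0],"hand":0.25},{"translation":[0.0117,-0.0355,0],"angular":[0,0,0],"hand":0.25},{"translation":[0.0117,-0.0355,0],"angular":[0,0,0],"hand":0.25},{"translation":[0.0117,-0.0355,0],"angular":[0,0,0],"hand":0.25},{"translation":[0.0117,-0.0355,0],"angular":[0,0,2.5],"hand":0.25},{"translation":[0,0,0],"angular":[0,0,0],"hand":0.25},{"translation":[0,0,0],"angular":[0,0,0],"hand":0.25}]'
python3 - <<'E'
from h import *
im,C=snap("wrist","w4"); go([.441,.121,.023],90); print(w2p(C,[.441,.121,.052]))
E
```

```text
clock: 11.02
position: [0.6264, 0.0713, 0.1776]
ee_rot: [0.006, 0.69, 0.724, 0.005]
contact_force: [1.6, -0.3, 1.7]
width: 0.064
gripper_force: 0.0
clock: 11.6
position: [0.4397, 0.1216, 0.1697]
ee_rot: [0.0, 0.705, 0.709, 0.0]
contact_force: [0.9, -1.0, 0.9]
width: 0.0639
gripper_force: 0.0
shift mm [ -0.4  -1.2 146.9] turn deg [ 0.2 -0.   0.3] yaw now 90.3 pos [0.4417 0.1214 0.1699] t 11.65
[[284.38111339 208.09747388]]
```

View pics/w4.png

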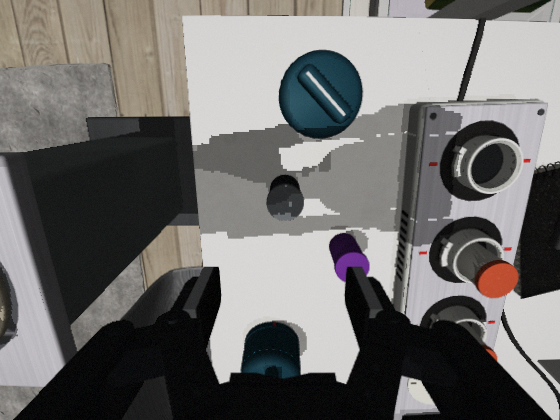

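```bash
python3 - <<'E'
from h import *
C=cam("wrist"); p=p2w(C,[285,204],.052)[0]; print(p); go([p[0],p[1],.0235],90)
E
python3 -m handwheel '[{"translation":[0.0026,-0.001,0.03],"angular":[0,0,0],"hand":0.25},{"translation":[0,0,0.03],"angular":[0,0,0],"hand":0.25},{"translation":[0,0,0.03],"angular":[0,0,0],"hand":0.25},{"translation":[0,0,0.03],"angular":[0,0,0],"hand":0.25},{"translation":[0,0,0.015],"angular":[0,0,0],"hand":0.25},{"translation":[0,0,0.0115],"angular":[0,0,0],"hand":0.25},{"translation":[0,0,0],"angular":[0,0,0],"hand":0.25},{"translation":[0,0,0],"angular":[0,0,0],"hand":1},{"translation":[0,0,0],"angular":[0,0,0],"hand":1},{"translation":[0,0,0],"angular":[0,0,0],"hand":1}]' 30
python3 -m handwheel '[{"translation":[0,0,0],"angular":[0,0,0],"hand":1},{"translation":[0,0,0],"angular":[0,0,0],"hand":1},{"translation":[0,0,-0.03],"angular":[0,0,0],"hand":1},{"translation":[0,0,-0.03],"angular":[0,0,0],"hand":1},{"translation":[0,0,-0.03],"angular":[0,0,0],"hand":1},{"translation":[0,0,-0.03],"angular":[0,0,0],"hand":1},{"translation":[0,0,0],"angular":[0,0,0],"hand":1},{"translation":[0,0,0],"angular":[0,0,0],"hand":1}]'
python3 -c "
from h import *
go([.6164,.1592,.12],92.8)"
```

```text
[0.44382995 0.1245659  0.052     ]
shift mm [  3.1   1.7 146.4] turn deg [ 0.2 -0.   0.3] yaw now 90.3 pos [0.4417 0.1214 0.1699] t 11.65
clock: 12.48
position: [0.4421, 0.1238, 0.0236]
ee_rot: [0.001, 0.706, 0.709, 0.001]
contact_force: [0.2, 0.3, 0.3]
width: 0.0321
gripper_force: 29.7
clock: 13.15
position: [0.4416, 0.124, 0.1447]
ee_rot: [0.002, 0.706, 0.709, 0.002]
contact_force: [0.3, 0.4, -0.3]
width: 0.0322
gripper_force: 30.0
shift mm [ 34.4 174.8  25.6] turn deg [ 0.3 -0.  -2.5] yaw now 90.3 pos [0.4416 0.124  0.1447] t 13.15
```

```bash
python3 -m handwheel '[{"translation":[0.0069,0.035,0],"angular":[0,0,0],"hand":1},{"translation":[0.0069,0.035,0],"angular":[0,0,0],"hand":1},{"translation":[0.0069,0.035,0],"angular":[0,0,0],"hand":1},{"translation":[0.0069,0.035,0],"angular":[0,0,0],"hand":1},{"translation":[0.0069,0.036,0],"angular":[0,0,0],"hand":1},{"translation":[0,0,0.026],"angular":[0,0,-2.5],"hand":1},{"translation":[0,0,0.026],"angular":[0,0,0],"hand":1},{"translation":[0,0,0],"angular":[0,0,0],"hand":1},{"translation":[0,0,0],"angular":[0,0,0],"hand":1},{"translation":[0,0,0],"angular":[0,0,0],"hand":1}]'
python3 -c "
from h import *
go([.6164,.1592,.078],92.8)"
```

```text
clock: 13.98
position: [0.6156, 0.159, 0.0906]
ee_rot: [-0.0, 0.69, 0.724, -0.001]
contact_force: [0.0, 0.4, -0.9]
width: 0.0316
gripper_force: 30.3
shift mm [ 0.2  0.9 12.6] turn deg [-0.1  0.  -0.1] yaw now 92.7 pos [0.6156 0.159  0.0906] t 13.98
```

```bash
python3 -m handwheel '[{"translation":[0,0.0007,0],"angular":[0,0,0],"hand":1},{"translation":[0,0,0.004],"angular":[0,0,0],"hand":1},{"translation":[0,0,0.004],"angular":[0,0,0],"hand":1},{"translation":[0,0,0.004],"angular":[0,0,0],"hand":1},{"translation":[0,0,0],"angular":[0,0,0],"hand":1},{"translation":[0,0,0],"angular":[0,0,0],"hand":1}]'
python3 -c "
from h import *
go([.6164,.1592,.068],92.8)"
```

```text
clock: 14.48
position: [0.6165, 0.159, 0.0784]
ee_rot: [-0.0, 0.69, 0.724, -0.0]
contact_force: [-0.4, 0.4, -0.5]
width: 0.0319
gripper_force: 30.3
shift mm [ 0.2 -0.1 10.4] turn deg [-0.   0.  -0.1] yaw now 92.7 pos [0.6165 0.159  0.0784] t 14.48
```

```bash
python3 -m handwheel '[{"translation":[0,0,0.005],"angular":[0,0,0],"hand":1},{"translation":[0,0,0.005],"angular":[0,0,0],"hand":1},{"translation":[0,0,0],"angular":[0,0,0],"hand":1},{"translation":[0,0,0],"angular":[0,0,0],"hand":0.25},{"translation":[0,0,0],"angular":[0,0,0],"hand":0.25},{"translation":[0,0,0],"angular":[0,0,0],"hand":0.25},{"translation":[0,0,-0.03],"angular":[0,0,0],"hand":0.25},{"translation":[0,0,-0.04],"angular":[0,0,0],"hand":0.25},{"translation":[0,0,-0.04],"angular":[0,0,0],"hand":0.25},{"translation":[0,0,-0.02],"angular":[0,0,0],"hand":0.25}]'
python3 -m handwheel '[{"translation":[0.008,-0.036,0],"angular":[0,0,0],"hand":0.4},{"translation":[0.008,-0.036,0],"angular":[0,0,0],"hand":0.4},{"translation":[0.008,-0.036,0],"angular":[0,0,0],"hand":0.4},{"translation":[0.008,-0.036,0],"angular":[0,0,0],"hand":0.4},{"translation":[0,0,0],"angular":[0,0,0],"hand":0.4},{"translation":[0,0,0],"angular":[0,0,0],"hand":0.4}]'
cat >> h.py <<'E'
def bar(im,C,near,n):
    """bar centre and heading of the shell near pixel of point near: bright bluish-white top strip"""
    u,v=w2p(C,[*near,.08])[0].astype(int); w=75
    x0,y0=max(u-w,0),max(v-w,0); cr=im[y0:v+w,x0:u+w]
    cv2.imwrite(f"pics/{n}.png",cv2.resize(cr,None,fx=3,fy=3)); return cr,(x0,y0)
E
python3 - <<'E'
from h import *
im,C=snap("wrist","w5"); find(C,im,(88,80,25),(105,255,255),.04,500)
g=cv2.cvtColor(im,cv2.COLOR_BGR2HSV); cr,o=bar(im,C,(.47,.207),"w5c"); print(o,manip.get_state()["position"])
E
```

```text
clock: 15.32
position: [0.6191, 0.1594, 0.2042]
ee_rot: [0.003, 0.69, 0.724, 0.003]
contact_force: [0.4, -0.4, 0.9]
width: 0.064
gripper_force: 0.0
clock: 15.82
position: [0.4698, 0.1845, 0.1994]
ee_rot: [0.0, 0.689, 0.724, 0.0]
contact_force: [0.7, 0.0, -0.5]
width: 0.051
gripper_force: 0.0
[285.  162.1] area 2374 P [0.4702 0.2182 0.04  ] box [0.4711 0.2179 0.04  ] size [71.6 64.5]
(np.int64(209), np.int64(107)) [0.4717289  0.18440014 0.19949473]
```

View pics/w5.png

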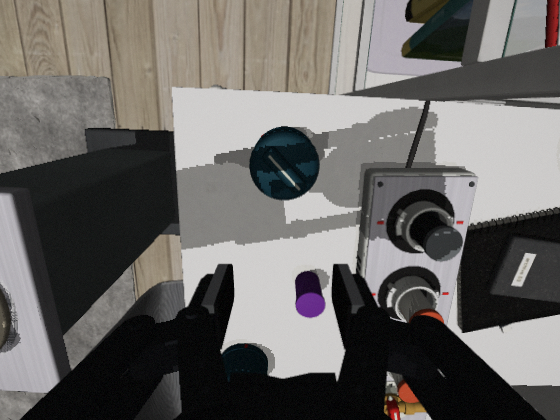

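```bash
python3 - <<'E'
from h import *
C=cam("wrist"); p=p2w(C,[[266,149],[301,190],[285,163]],.08); print(p.round(4)); d=p[1]-p[0]
h=np.degrees(np.arctan2(d[1],d[0])); c=(p[0]+p[1])/2; print("heading",h,h+180,"len",np.linalg.norm(d),c.round(4))
print("silh z.04",p2w(C,[285,163],.035).round(4))
go([c[0],c[1],.075],h+180)
E
```

```text
[[0.4551 0.2351 0.08  ]
 [0.4872 0.2008 0.08  ]
 [0.4718 0.224  0.08  ]]
heading -46.915069804244546 133.08493019575545 len 0.04697274294185941 [0.4711 0.218  0.08  ]
silh z.04 [[0.4726 0.2164 0.035 ]]
shift mm [ 33.5   0.7 124.5] turn deg [  0.1   0.  -40.3] yaw now 92.8 pos [0.4717 0.1844 0.1995] t 15.87
```

View pics/w5c.png

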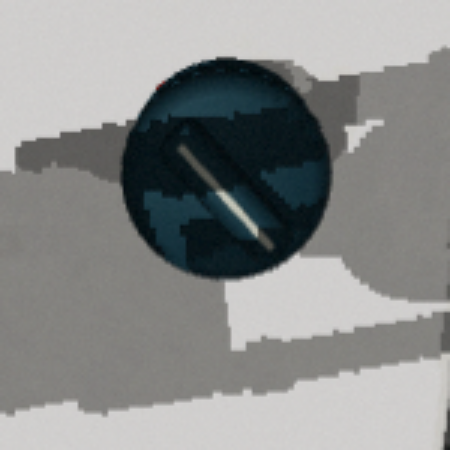

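```bash
python3 -m handwheel '[{"translation":[0.0316,0.001,0.03],"angular":[0,0,0],"hand":0.4},{"translation":[0,0,0.03],"angular":[0,0,-6.7],"hand":0.4},{"translation":[0,0,0.01],"angular":[0,0,-6.7],"hand":0.4},{"translation":[0,0,0],"angular":[0,0,-6.7],"hand":0.4},{"translation":[0,0,0],"angular":[0,0,-6.7],"hand":0.4},{"translation":[0,0,0],"angular":[0,0,-6.7],"hand":0.4},{"translation":[0,0,0],"angular":[0,0,-6.7],"hand":0.4},{"translation":[0,0,0.03],"angular":[0,0,0],"hand":0.5},{"translation":[0,0,0.02],"angular":[0,0,0],"hand":0.5},{"translation":[0,0,0],"angular":[0,0,0],"hand":0.5}]'
python3 -c "
from h import *
go([.4713,.216,.066],133)"
```

```text
clock: 16.7
position: [0.4702, 0.2134, 0.0765]
ee_rot: [-0.002, 0.4, 0.917, -0.002]
contact_force: [-0.5, -0.7, -0.8]
width: 0.0429
gripper_force: 0.0
shift mm [ 1.1  2.7 10.5] turn deg [-0.3 -0.2 -0.1] yaw now 132.9 pos [0.4702 0.2134 0.0765] t 16.7
```

```bash
python3 -m handwheel '[{"translation":[0.001,0.0025,0.0105],"angular":[0,0,0],"hand":0.5},{"translation":[0,0,0],"angular":[0,0,0],"hand":0.5},{"translation":[0,0,0],"angular":[0,0,0],"hand":1},{"translation":[0,0,0],"angular":[0,0,0],"hand":1},{"translation":[0,0,0],"angular":[0,0,0],"hand":1},{"translation":[0,0,0],"angular":[0,0,0],"hand":1},{"translation":[0,0,0],"angular":[0,0,0],"hand":1}]' 70
python3 -c "
from h import *
go([.4713,.216,.066],133)"
```

```text
clock: 17.28
position: [0.4728, 0.217, 0.0702]
ee_rot: [0.001, 0.399, 0.917, 0.001]
contact_force: [0.2, 0.5, 1.4]
width: 0.0119
gripper_force: 71.4
shift mm [ 0.3 -1.8  4.2] turn deg [ 0.1  0.1 -0.1] yaw now 132.9 pos [0.4728 0.217  0.0702] t 17.28
```

```bash
python3 -m handwheel '[{"translation":[0,0,-0.02],"angular":[0,0,0],"hand":1},{"translation":[0,0,-0.03],"angular":[0,0,0],"hand":1},{"translation":[0,0,-0.03],"angular":[0,0,0],"hand":1},{"translation":[0,0,-0.03],"angular":[0,0,0],"hand":1},{"translation":[0,0,-0.02],"angular":[0,0,0],"hand":1},{"translation":[0,0,0],"angular":[0,0,6.9],"hand":1},{"translation":[0,0,0],"angular":[0,0,6.9],"hand":1},{"translation":[0,0,0],"angular":[0,0,6.9],"hand":1},{"translation":[0,0,0],"angular":[0,0,6.9],"hand":1},{"translation":[0,0,0],"angular":[0,0,6.9],"hand":1}]'
python3 -m handwheel '[{"translation":[0,0,0],"angular":[0,0,6.9],"hand":1},{"translation":[0,0,0],"angular":[0,0,6.9],"hand":1},{"translation":[0,0,0],"angular":[0,0,6.9],"hand":1},{"translation":[0,0,0],"angular":[0,0,0],"hand":1},{"translation":[0,0,0],"angular":[0,0,0],"hand":1}]'
python3 - <<'E'
from h import *
im,C=snap("wrist","w6"); go([.6164,.159,.195],78)
for p in ([.6163,.161,.062],): print(w2p(C,p))
for a,b in(((0,90,60),(6,255,255)),((172,90,60),(180,255,255))):
  for c,st,_ in blobs(im,a,b,5):
    print(c.round(1),st[4],p2w(C,c,.04)[0].round(4))
E
```

```text
clock: 18.12
position: [0.4719, 0.2168, 0.1996]
ee_rot: [0.0, 0.655, 0.755, -0.0]
contact_force: [0.5, -1.1, -1.3]
width: 0.0117
gripper_force: 71.0
clock: 18.53
position: [0.472, 0.2168, 0.1995]
ee_rot: [-0.0, 0.778, 0.629, -0.0]
contact_force: [-1.1, -0.0, -0.7]
width: 0.0114
gripper_force: 71.0
shift mm [-26.2 153.2   4.5] turn deg [-0.   0.  -0.1] yaw now 77.9 pos [0.4721 0.2168 0.1995] t 18.58
[[437.46884212 224.66775306]]
[506.5  18.6] 386 [0.6971 0.3329 0.04  ]
[279.  180.3] 7 [0.4711 0.2324 0.04  ]
[468.6 206.5] 20 [0.6596 0.1639 0.04  ]
[388.1 226.1] 16 [0.5741 0.1597 0.04  ]
[472.8 277.8] 15 [0.6635 0.0757 0.04  ]
[399.2 294.9] 12 [0.5787 0.0711 0.04  ]
[457.7 316.7] 508 [0.6455 0.025  0.04  ]
[476.4 337.7] 10 [ 0.6681 -0.0123  0.04  ]
[473.4 372.9] 32 [ 0.6648 -0.07    0.04  ]
```

View pics/w6.png

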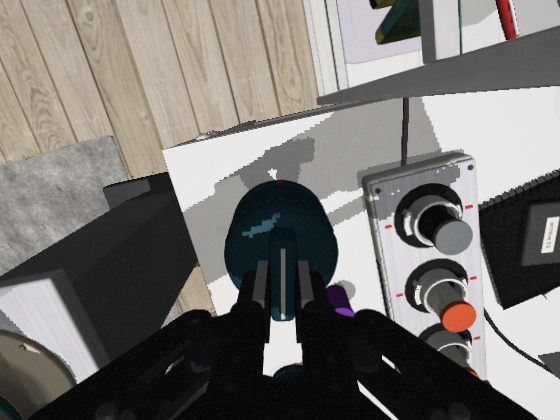

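```bash
python3 - <<'E'
from h import *
C=cam("wrist"); s=manip.get_state(); z=s["position"][2]+.0103
im=cv2.imread("pics/w6.png"); g=im[225:330,280:290].astype(int).sum(2).max(1); print(g)
for uv in([[285,228],[283,320]],[[285,248],[283,318]]):
  p=p2w(C,uv,z); c=p.mean(0); print(p.round(4),np.linalg.norm(p[0]-p[1]),(rot(s["ee_rot"]).inv().apply(c-s["position"])*1e3).round(1))
E
```

```text
[ 89  78  58  55  54  63  60  57  53  60  62  60  58  59  61  69  72  72
  73  71  74  77  73 140 273 298 300 302 303 300 305 303 299 303 304 307
 299 298 303 301 303 304 303 306 300 308 303 308 312 304 299 301 301 300
 310 306 299 311 301 302 301 306 304 300 301 301 305 303 298 299 302 298
 305 301 299 296 300 299 299 303 299 296 295 303 298 301 296 305 505 618
 621 630 631 620 414 161 603 700 700 700 699 700 700 701 700]
[[0.4792 0.2471 0.2098]
 [0.4674 0.1965 0.2098]] 0.05192768619791573 [  5.2   0.2 -10.3]
[[0.4771 0.237  0.2098]
 [0.4677 0.1977 0.2098]] 0.04036677454060254 [  0.7   0.2 -10.3]
```

```bash
python3 -m handwheel '[{"translation":[-0.0051,0.0306,0],"angular":[0,0,0],"hand":1},{"translation":[-0.0051,0.0306,0],"angular":[0,0,0],"hand":1},{"translation":[-0.0051,0.0306,0],"angular":[0,0,0],"hand":1},{"translation":[-0.0051,0.0306,0],"angular":[0,0,0],"hand":1},{"translation":[-0.0050,0.0306,0],"angular":[0,0,0],"hand":1},{"translation":[0,0,0.02],"angular":[0,0,0],"hand":1},{"translation":[0,0,0.015],"angular":[0,0,0],"hand":1},{"translation":[0,0,0],"angular":[0,0,0],"hand":1},{"translation":[0,0,0],"angular":[0,0,0],"hand":1}]'
python3 -c "
from h import *
go([.6166,.160,.13],78)"
```

```text
clock: 19.33
position: [0.6157, 0.1593, 0.1635]
ee_rot: [-0.001, 0.778, 0.628, -0.001]
contact_force: [-0.8, -0.5, -0.3]
width: 0.0115
gripper_force: 71.0
shift mm [ 0.9  0.9 33.5] turn deg [-0.1  0.1 -0.2] yaw now 77.8 pos [0.6157 0.1593 0.1635] t 19.33
```

```bash
python3 -m handwheel '[{"translation":[0.0008,0.0008,0.01],"angular":[0,0,0],"hand":1},{"translation":[0,0,0.01],"angular":[0,0,0],"hand":1},{"translation":[0,0,0.009],"angular":[0,0,0],"hand":1},{"translation":[0,0,0.004],"angular":[0,0,0],"hand":1},{"translation":[0,0,0.003],"angular":[0,0,0],"hand":1},{"translation":[0,0,0],"angular":[0,0,0],"hand":1},{"translation":[0,0,0],"angular":[0,0,0],"hand":1}]'
python3 -c "
from h import *
go([.6166,.160,.111],78)"
```

```text
clock: 19.92
position: [0.6174, 0.1602, 0.1285]
ee_rot: [0.0, 0.779, 0.628, 0.0]
contact_force: [-0.6, -0.9, 0.1]
width: 0.012
gripper_force: 71.1
shift mm [-0.3 -0.7 17.5] turn deg [ 0.   0.  -0.3] yaw now 77.7 pos [0.6174 0.1602 0.1285] t 19.92
```

```bash
python3 -m handwheel '[{"translation":[0,0,0.005],"angular":[0,0,0],"hand":1},{"translation":[0,0,0.005],"angular":[0,0,0],"hand":1},{"translation":[0,0,0.005],"angular":[0,0,0],"hand":1},{"translation":[0,0,0],"angular":[0,0,0],"hand":1},{"translation":[0,0,0],"angular":[0,0,0],"hand":1}]'
python3 -m handwheel '[{"translation":[0,0,0.0035],"angular":[0,0,0],"hand":1},{"translation":[0,0,0],"angular":[0,0,0],"hand":1},{"translation":[0,0,0],"angular":[0,0,0],"hand":1}]'
```

```text
clock: 20.33
position: [0.617, 0.16, 0.1129]
ee_rot: [-0.0, 0.779, 0.628, -0.0]
contact_force: [0.7, -0.1, -0.5]
width: 0.0118
gripper_force: 71.0
clock: 20.58
position: [0.6178, 0.1602, 0.1103]
ee_rot: [0.0, 0.779, 0.628, 0.0]
contact_force: [-0.1, -0.6, 0.1]
width: 0.0115
gripper_force: 71.2
```

```bash
python3 -m handwheel '[{"translation":[0,0,0.0015],"angular":[0,0,0],"hand":1},{"translation":[0,0,0],"angular":[0,0,0],"hand":1},{"translation":[0,0,0],"angular":[0,0,0],"hand":1}]'
python3 -m handwheel '[{"translation":[0,0,0],"angular":[0,0,6],"hand":1},{"translation":[0,0,0],"angular":[0,0,6],"hand":1},{"translation":[0,0,0],"angular":[0,0,6],"hand":1},{"translation":[0,0,0],"angular":[0,0,6],"hand":1},{"translation":[0,0,0],"angular":[0,0,6],"hand":1},{"translation":[0,0,0],"angular":[0,0,0],"hand":1}]'
python3 -c "
from h import *
go([.6166,.160,.110],2.8);print(manip.get_state()['moment'])"
```

```text
clock: 20.83
position: [0.6176, 0.1604, 0.1101]
ee_rot: [0.0, 0.779, 0.628, 0.001]
contact_force: [-1.6, -0.5, 7.8]
width: 0.0117
gripper_force: 72.0
clock: 21.33
position: [0.6184, 0.1601, 0.11]
ee_rot: [0.001, 0.915, 0.403, 0.001]
contact_force: [-0.6, -1.2, 5.3]
width: 0.0122
gripper_force: 71.9
shift mm [-1.3 -1.3 -0. ] turn deg [ 0.1 -0.2 44.8] yaw now 47.6 pos [0.6184 0.1601 0.11  ] t 21.33
[-0.23204929 -0.00431157 -0.02545521]
```

```bash
python3 -m handwheel '[{"translation":[0,0,0],"angular":[0,0,6],"hand":1},{"translation":[0,0,0],"angular":[0,0,6],"hand":1},{"translation":[0,0,0],"angular":[0,0,6],"hand":1},{"translation":[0,0,0],"angular":[0,0,6],"hand":1},{"translation":[0,0,0],"angular":[0,0,6],"hand":1},{"translation":[0,0,0],"angular":[0,0,6],"hand":1},{"translation":[0,0,0],"angular":[0,0,6],"hand":1},{"translation":[0,0,0],"angular":[0,0,5],"hand":1},{"translation":[0,0,0],"angular":[0,0,0],"hand":1},{"translation":[0,0,0],"angular":[0,0,0],"hand":1}]'
python3 -c "
from h import *
go([.6166,.160,.110],2.8);print(manip.get_state()['moment'],manip.get_state()['qpos'])"
```

```text
clock: 22.17
position: [0.6171, 0.1594, 0.1098]
ee_rot: [0.001, 1.0, 0.007, 0.0]
contact_force: [-2.2, -0.8, 5.8]
width: 0.0119
gripper_force: 72.0
shift mm [-0.5 -0.6 -0.2] turn deg [ 0.1 -0.  -2. ] yaw now 0.8 pos [0.6171 0.1594 0.1098] t 22.17
[-0.55127249  0.46531486 -0.06666316] [ 1.44591879e-01  4.52107505e-01  1.54451729e+00 -1.67427862e-03
  1.14485449e+00  1.70296607e+00]
```

```bash
python3 -m handwheel '[{"translation":[0,0,0],"angular":[0,0,3],"hand":1},{"translation":[0,0,0],"angular":[0,0,0],"hand":1},{"translation":[0,0,0],"angular":[0,0,0],"hand":1}]'
python3 -c "
from h import *
go([.6166,.160,.110],2.8);print(manip.get_state()['moment'])"
python3 -m handwheel '[{"translation":[0,0,0],"angular":[0,0,-2],"hand":1},{"translation":[0,0,0],"angular":[0,0,0],"hand":1},{"translation":[0,0,0],"angular":[0,0,0],"hand":1}]'
python3 -m handwheel '[{"translation":[0,0,-0.005],"angular":[0,0,0],"hand":1},{"translation":[0,0,0],"angular":[0,0,0],"hand":1},{"translation":[0,0,0],"angular":[0,0,0],"hand":1}]'
python3 -c "
from h import *
go([.6166,.160,.110],2.8);print(manip.get_state()['moment'])"
```

```text
clock: 22.42
position: [0.6169, 0.1588, 0.1097]
ee_rot: [0.001, 1.0, -0.019, -0.0]
contact_force: [-2.4, -3.2, 6.3]
width: 0.0118
gripper_force: 72.1
shift mm [-0.4 -1.2 -0.3] turn deg [ 0.2  0.  -5. ] yaw now -2.2 pos [0.6169 0.1588 0.1097] t 22.42
[-0.77700345  0.43340975  0.12323213]
clock: 22.67
position: [0.617, 0.1591, 0.1097]
ee_rot: [0.001, 1.0, -0.002, -0.0]
contact_force: [-2.6, -1.6, 6.2]
width: 0.0115
gripper_force: 72.0
clock: 22.92
position: [0.6166, 0.1592, 0.1121]
ee_rot: [0.001, 1.0, -0.002, -0.001]
contact_force: [0.8, -3.7, -9.4]
width: 0.0119
gripper_force: 73.6
shift mm [-0.  -0.9  2.1] turn deg [ 0.1  0.1 -3. ] yaw now -0.2 pos [0.6166 0.1592 0.1121] t 22.92
[-0.78394597 -0.19734239  0.07366892]
```

```bash
python3 -m handwheel '[{"translation":[0,0,0.003],"angular":[0,0,0],"hand":1},{"translation":[0,0,0],"angular":[0,0,0],"hand":0.5},{"translation":[0,0,0],"angular":[0,0,0],"hand":0.5},{"translation":[0,0,0],"angular":[0,0,0],"hand":0.5},{"translation":[0,0,-0.01],"angular":[0,0,0],"hand":0.5},{"translation":[0,0,-0.03],"angular":[0,0,0],"hand":0.5},{"translation":[0,0,-0.03],"angular":[0,0,0],"hand":0.5},{"translation":[0,0,-0.03],"angular":[0,0,0],"hand":0.5},{"translation":[0,0,0],"angular":[0,0,0],"hand":0.5}]'
python3 -m handwheel '[{"translation":[-0.0208,0.029,0],"angular":[0,0,0],"hand":0.5},{"translation":[-0.0208,0.029,0],"angular":[0,0,0],"hand":0.5},{"translation":[-0.0208,0.029,0],"angular":[0,0,0],"hand":0.5},{"translation":[-0.0208,0.029,0],"angular":[0,0,0],"hand":0.5},{"translation":[-0.0208,0.029,0],"angular":[0,0,0],"hand":0.5},{"translation":[-0.0208,0.029,0],"angular":[0,0,0],"hand":0.5},{"translation":[-0.0208,0.029,0],"angular":[0,0,0],"hand":0.5},{"translation":[-0.0208,0.029,0],"angular":[0,0,0],"hand":0.5},{"translation":[-0.0208,0.029,0],"angular":[0,0,0],"hand":0.5},{"translation":[0,0,0],"angular":[0,0,-7],"hand":0.5}]'
python3 -m handwheel '[{"translation":[0,0,0],"angular":[0,0,-7],"hand":0.5},{"translation":[0,0,0],"angular":[0,0,-7],"hand":0.5},{"translation":[0,0,0],"angular":[0,0,-7],"hand":0.5},{"translation":[0,0,0],"angular":[0,0,-7],"hand":0.5},{"translation":[0,0,0],"angular":[0,0,-7],"hand":0.5},{"translation":[0,0,0],"angular":[0,0,-7],"hand":0.5},{"translation":[0,0,0],"angular":[0,0,-7],"hand":0.5},{"translation":[0,0,0],"angular":[0,0,-7],"hand":0.5},{"translation":[0,0,0],"angular":[0,0,-7],"hand":0.5},{"translation":[0,0,0],"angular":[0,0,-7],"hand":0.5}]'
python3 -m handwheel '[{"translation":[0,0,0],"angular":[0,0,-7],"hand":0.5},{"translation":[0,0,0],"angular":[0,0,-6],"hand":0.5},{"translation":[0,0,0],"angular":[0,0,0],"hand":0.5},{"translation":[0,0,0],"angular":[0,0,0],"hand":0.5}]'
cat >> h.py <<'E'
def strip(im,C,box,z=.08,thr=25):
    """bright grey strip on a bar inside a blue disc: low-saturation pixels inside the blue hull"""
    x0,y0,x1,y1=box
    hsv=cv2.cvtColor(im,cv2.COLOR_BGR2HSV); m=cv2.inRange(hsv,np.array((85,90,20)),np.array((108,255,255)))
    k=np.zeros_like(m);k[y0:y1,x0:x1]=m[y0:y1,x0:x1]
    k=cv2.morphologyEx(k,cv2.MORPH_OPEN,np.ones((3,3)))
    cs=cv2.findContours(k,0,2)[0]; h=cv2.convexHull(np.vstack([c for c in cs if cv2.contourArea(c)>150]))
    hm=np.zeros_like(m);cv2.fillConvexPoly(hm,h,255);hm=cv2.erode(hm,np.ones((9,9)))
    b=((hsv[:,:,1]<90)&(hsv[:,:,2]>60)&(hm>0)).astype(np.uint8)
    n,l,st,ce=cv2.connectedComponentsWithStats(b);i=1+st[1:,4].argmax()
    r=cv2.minAreaRect(cv2.findNonZero((l==i).astype(np.uint8)))
    q=cv2.boxPoints(r); q=q if np.linalg.norm(q[0]-q[1])<np.linalg.norm(q[1]-q[2]) else np.roll(q,1,0)
    e=np.array([(q[0]+q[1])/2,(q[2]+q[3])/2]); p=p2w(C,e,z); d=p[1]-p[0]; a=np.degrees(np.arctan2(d[1],d[0]))%180
    print("strip px",e.round(1).tolist(),"c",p.mean(0).round(4),"len",np.linalg.norm(d).round(4),"heading",a.round(1)); return p.mean(0),a
E
python3 - <<'E'
from h import *
im,C=snap("wrist","w7"); u=w2p(C,[.428,-.08,.07])[0].astype(int);print(u)
strip(im,C,(u[0]-60,max(u[1]-60,0),u[0]+60,u[1]+60)); go([.428,-.08,.066],90)
E
```

```text
clock: 23.67
position: [0.6213, 0.1612, 0.2189]
ee_rot: [-0.001, 1.0, -0.002, 0.007]
contact_force: [1.5, 0.0, 1.5]
width: 0.0426
gripper_force: 0.0
clock: 24.5
position: [0.4256, -0.1039, 0.2114]
ee_rot: [0.002, 0.998, 0.057, -0.001]
contact_force: [0.7, 0.4, -0.8]
width: 0.0427
gripper_force: 0.0
clock: 25.33
position: [0.4293, -0.0998, 0.2114]
ee_rot: [0.001, 0.782, 0.623, 0.001]
contact_force: [-0.0, -0.3, 0.0]
width: 0.0431
gripper_force: 0.0
clock: 25.67
position: [0.4292, -0.0999, 0.2111]
ee_rot: [0.001, 0.71, 0.705, 0.0]
contact_force: [-0.6, 1.1, 0.8]
width: 0.0427
gripper_force: 0.0
[281 179]
strip px [[273.6000061035156, 217.0], [317.6000061035156, 199.0]] c [ 0.441  -0.1051  0.08  ] len 0.0449 heading 23.0
shift mm [ 20.   -1.4 145. ] turn deg [ 0.1  0.  -0.4] yaw now 89.6 pos [ 0.4291 -0.0999  0.211 ] t 25.72
```

View pics/w7.png

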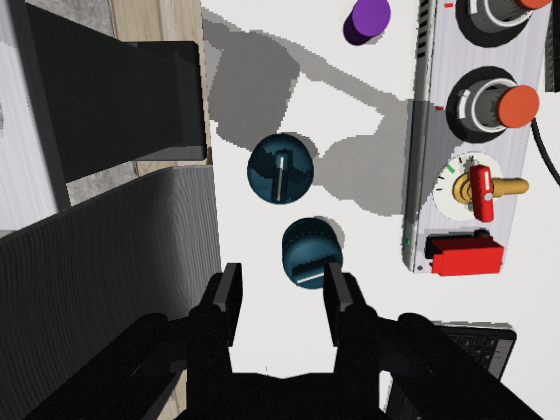

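```bash
python3 - <<'E'
from h import *
im=cv2.imread("pics/w7.png");C=cam("wrist")
c,a=strip(im,C,(240,125,320,208)); go([c[0],c[1],.069],a)
p=p2w(C,[[282,154],[279,199]],.08);d=p[0]-p[1];print(p.mean(0),np.linalg.norm(d),np.degrees(np.arctan2(d[1],d[0])))
p=p2w(C,[[297,279],[328,268]],.08);d=p[1]-p[0];print(p.mean(0),np.linalg.norm(d),np.degrees(np.arctan2(d[1],d[0])))
E
```

```text
strip px [[278.5, 199.0], [281.70001220703125, 156.89999389648438]] c [ 0.4267 -0.0765  0.08  ] len 0.0392 heading 85.2
shift mm [ 23.5  -2.7 142. ] turn deg [0.1 0.  4.4] yaw now 89.6 pos [ 0.4291 -0.0999  0.211 ] t 25.72
[ 0.42711408 -0.07518611  0.08      ] 0.04175166883433318 85.77063184092408
[ 0.4587727  -0.17517775  0.08      ] 0.03363167697123514 21.781491036629134
```

```bash
python3 -m handwheel '[{"translation":[0.0233,-0.0025,0.02],"angular":[0,0,0],"hand":0.5},{"translation":[0,0,0.03],"angular":[0,0,4.2],"hand":0.5},{"translation":[0,0,0.03],"angular":[0,0,0],"hand":0.5},{"translation":[0,0,0.03],"angular":[0,0,0],"hand":0.5},{"translation":[0,0,0.02],"angular":[0,0,0],"hand":0.5},{"translation":[0,0,0.012],"angular":[0,0,0],"hand":0.5},{"translation":[0,0,0],"angular":[0,0,0],"hand":0.5},{"translation":[0,0,0],"angular":[0,0,0],"hand":0.5},{"translation":[0,0,0],"angular":[0,0,0],"hand":1},{"translation":[0,0,0],"angular":[0,0,0],"hand":1}]' 70
python3 -m handwheel '[{"translation":[0,0,0],"angular":[0,0,0],"hand":1},{"translation":[0,0,0],"angular":[0,0,0],"hand":1},{"translation":[0,0,0],"angular":[0,0,0],"hand":1}]'
python3 -m handwheel '[{"translation":[0,0,-0.02],"angular":[0,0,0],"hand":1},{"translation":[0,0,-0.03],"angular":[0,0,0],"hand":1},{"translation":[0,0,-0.03],"angular":[0,0,0],"hand":1},{"translation":[0,0,-0.03],"angular":[0,0,0],"hand":1},{"translation":[0,0,-0.02],"angular":[0,0,0],"hand":1},{"translation":[0,0,0],"angular":[0,0,3.5],"hand":1},{"translation":[0,0,0],"angular":[0,0,3.5],"hand":1},{"translation":[0,0,0],"angular":[0,0,0],"hand":1},{"translation":[0,0,0],"angular":[0,0,0],"hand":1}]'
cat >> h.py <<'E'
def held(name,dz):
    s=manip.get_state(); im,C=snap("wrist",name); g=im[225:335,278:290].astype(int).sum(2).max(1)
    r=np.where(g>150)[0]; e=r[0]+225; print("first bright",e,"profile",g[::5])
    for last in (e+68,e+71): 
        c=p2w(C,[[284,e],[283,last]],s["position"][2]+dz); print("offset",(rot(s["ee_rot"]).inv().apply(c.mean(0)-s["position"])*1e3).round(1),np.linalg.norm(c[0]-c[1]).round(4))
E
python3 - <<'E'
from h import *
held("w8",.0105); go([.6208,.0720,.195],78)
E
```

```text
clock: 26.55
position: [0.4277, -0.0771, 0.0697]
ee_rot: [0.001, 0.734, 0.679, 0.001]
contact_force: [-0.3, 0.2, -0.3]
width: 0.0193
gripper_force: 0.0
clock: 26.8
position: [0.4275, -0.0772, 0.0698]
ee_rot: [0.001, 0.734, 0.679, 0.001]
contact_force: [-0.8, -0.2, 6.9]
width: 0.0118
gripper_force: 70.0
clock: 27.55
position: [0.4262, -0.0766, 0.1986]
ee_rot: [0.0, 0.774, 0.634, -0.0]
contact_force: [0.1, 0.4, -1.0]
width: 0.0118
gripper_force: 69.0
first bright 251 profile [ 97  60  68  71  89 130 340 338 334 336 332 332 338 340 338 338 339 333
 676 684 729 728]
offset [ -0.3  -0.  -10.5] 0.0393
offset [ -1.3  -0.  -10.5] 0.0412
shift mm [184.1 161.5   3.3] turn deg [-0.  -0.   0.6] yaw now 78.6 pos [ 0.4262 -0.0766  0.1984] t 27.6
```

```bash
python3 -m handwheel '[{"translation":[0.0264,0.0231,0],"angular":[0,0,0],"hand":1},{"translation":[0.0264,0.0231,0],"angular":[0,0,0],"hand":1},{"translation":[0.0264,0.0231,0],"angular":[0,0,0],"hand":1},{"translation":[0.0264,0.0231,0],"angular":[0,0,0],"hand":1},{"translation":[0.0264,0.0231,0],"angular":[0,0,0],"hand":1},{"translation":[0.0264,0.0231,0],"angular":[0,0,0],"hand":1},{"translation":[0.0264,0.0231,0],"angular":[0,0,0],"hand":1},{"translation":[0,0,0.025],"angular":[0,0,0],"hand":1},{"translation":[0,0,0.01],"angular":[0,0,0],"hand":1},{"translation":[0,0,0],"angular":[0,0,0],"hand":1}]'
python3 -m handwheel '[{"translation":[0,0,0],"angular":[0,0,0],"hand":1},{"translation":[0,0,0],"angular":[0,0,0],"hand":1}]'
python3 -c "
from h import *
go([.6210,.0728,.128],78)"
```

```text
clock: 28.43
position: [0.6188, 0.0724, 0.1594]
ee_rot: [-0.003, 0.774, 0.633, -0.004]
contact_force: [0.3, 0.3, -2.2]
width: 0.0118
gripper_force: 69.0
clock: 28.6
position: [0.6214, 0.0716, 0.1641]
ee_rot: [0.0, 0.774, 0.633, 0.0]
contact_force: [0.0, -0.4, -0.6]
width: 0.0118
gripper_force: 69.0
shift mm [ 1.1 -0.6 36.1] turn deg [0.  0.  0.5] yaw now 78.5 pos [0.6214 0.0716 0.1641] t 28.6
```

```bash
python3 -m handwheel '[{"translation":[0.001,-0.0003,0.01],"angular":[0,0,0],"hand":1},{"translation":[0,0,0.01],"angular":[0,0,0],"hand":1},{"translation":[0,0,0.009],"angular":[0,0,0],"hand":1},{"translation":[0,0,0.004],"angular":[0,0,0],"hand":1},{"translation":[0,0,0.003],"angular":[0,0,0],"hand":1},{"translation":[0,0,0],"angular":[0,0,0],"hand":1},{"translation":[0,0,0],"angular":[0,0,0],"hand":1}]'
python3 -m handwheel '[{"translation":[0,0,0.005],"angular":[0,0,0],"hand":1},{"translation":[0,0,0],"angular":[0,0,0],"hand":1},{"translation":[0,0,0],"angular":[0,0,0],"hand":1}]'
```

```text
clock: 29.18
position: [0.6217, 0.0733, 0.1274]
ee_rot: [0.0, 0.774, 0.633, -0.0]
contact_force: [-0.2, 0.3, -1.0]
width: 0.0124
gripper_force: 69.1
clock: 29.43
position: [0.6215, 0.0733, 0.1223]
ee_rot: [-0.0, 0.774, 0.633, -0.0]
contact_force: [-0.4, -0.4, -0.5]
width: 0.0117
gripper_force: 69.1
```

```bash
python3 -m handwheel '[{"translation":[0,0,0.005],"angular":[0,0,0],"hand":1},{"translation":[0,0,0.005],"angular":[0,0,0],"hand":1},{"translation":[0,0,0.0033],"angular":[0,0,0],"hand":1},{"translation":[0,0,0],"angular":[0,0,0],"hand":1},{"translation":[0,0,0],"angular":[0,0,0],"hand":1}]'
python3 -m handwheel '[{"translation":[0,0,0],"angular":[0,0,6],"hand":1},{"translation":[0,0,0],"angular":[0,0,6],"hand":1},{"translation":[0,0,0],"angular":[0,0,6],"hand":1},{"translation":[0,0,0],"angular":[0,0,6],"hand":1},{"translation":[0,0,0],"angular":[0,0,6],"hand":1},{"translation":[0,0,0],"angular":[0,0,0],"hand":1}]'
```

```text
clock: 29.85
position: [0.6214, 0.0733, 0.11]
ee_rot: [0.0, 0.774, 0.633, 0.0]
contact_force: [-1.6, 0.4, 5.1]
width: 0.0116
gripper_force: 69.8
clock: 30.35
position: [0.6224, 0.0733, 0.1098]
ee_rot: [0.001, 0.912, 0.41, 0.001]
contact_force: [-0.2, -0.5, 3.5]
width: 0.0119
gripper_force: 69.7
```

```bash
python3 -m handwheel '[{"translation":[0,0,0],"angular":[0,0,6],"hand":1},{"translation":[0,0,0],"angular":[0,0,6],"hand":1},{"translation":[0,0,0],"angular":[0,0,6],"hand":1},{"translation":[0,0,0],"angular":[0,0,6],"hand":1},{"translation":[0,0,0],"angular":[0,0,6],"hand":1},{"translation":[0,0,0],"angular":[0,0,6],"hand":1},{"translation":[0,0,0],"angular":[0,0,6],"hand":1},{"translation":[0,0,0],"angular":[0,0,5],"hand":1},{"translation":[0,0,0],"angular":[0,0,3],"hand":1},{"translation":[0,0,0],"angular":[0,0,0],"hand":1}]'
python3 -c "
from h import *
go([.6210,.0728,.110],2.8);print(manip.get_state()['moment'])"
python3 -m handwheel '[{"translation":[0,0,-0.005],"angular":[0,0,-1],"hand":1},{"translation":[0,0,0],"angular":[0,0,0],"hand":1},{"translation":[0,0,0],"angular":[0,0,0],"hand":1}]'
python3 -c "
from h import *
go([.6210,.0728,.110],2.8)"
```

```text
clock: 31.18
position: [0.6226, 0.0719, 0.1099]
ee_rot: [0.001, 1.0, -0.012, 0.001]
contact_force: [1.4, -3.8, 4.1]
width: 0.012
gripper_force: 69.7
shift mm [-1.6 -0.9 -0.1] turn deg [ 0.2 -0.1 -4.1] yaw now -1.3 pos [0.6226 0.0719 0.1099] t 31.18
[-0.80052271 -0.14526302  0.00612349]
clock: 31.43
position: [0.6222, 0.0726, 0.1126]
ee_rot: [0.001, 1.0, -0.002, 0.0]
contact_force: [4.1, -2.0, -8.3]
width: 0.0116
gripper_force: 74.5
shift mm [-1.2 -0.2  2.6] turn deg [ 0.1 -0.  -3.1] yaw now -0.3 pos [0.6222 0.0726 0.1126] t 31.43
```

```bash
python3 -m handwheel '[{"translation":[0,0,0.003],"angular":[0,0,0],"hand":1},{"translation":[0,0,0],"angular":[0,0,0],"hand":0.5},{"translation":[0,0,0],"angular":[0,0,0],"hand":0.5},{"translation":[0,0,0],"angular":[0,0,0],"hand":0.5},{"translation":[0,0,-0.01],"angular":[0,0,0],"hand":0.5},{"translation":[0,0,-0.03],"angular":[0,0,0],"hand":0.5},{"translation":[0,0,-0.03],"angular":[0,0,0],"hand":0.5},{"translation":[0,0,-0.03],"angular":[0,0,0],"hand":0.5},{"translation":[0,0,0],"angular":[0,0,0],"hand":0.5}]'
python3 -m handwheel '[{"translation":[-0.0208,0.0285,0],"angular":[0,0,0],"hand":0.5},{"translation":[-0.0208,0.0285,0],"angular":[0,0,0],"hand":0.5},{"translation":[-0.0208,0.0285,0],"angular":[0,0,0],"hand":0.5},{"translation":[-0.0208,0.0285,0],"angular":[0,0,0],"hand":0.5},{"translation":[-0.0208,0.0285,0],"angular":[0,0,0],"hand":0.5},{"translation":[-0.0208,0.0285,0],"angular":[0,0,0],"hand":0.5},{"translation":[-0.0208,0.0285,0],"angular":[0,0,0],"hand":0.5},{"translation":[-0.0208,0.0285,0],"angular":[0,0,0],"hand":0.5},{"translation":[-0.0208,0.0285,0],"angular":[0,0,0],"hand":0.5},{"translation":[0,0,0],"angular":[0,0,-7],"hand":0.5}]'
python3 -m handwheel '[{"translation":[0,0,0],"angular":[0,0,-7],"hand":0.5},{"translation":[0,0,0],"angular":[0,0,-6],"hand":0.5},{"translation":[0,0,0],"angular":[0,0,0],"hand":0.5},{"translation":[0,0,0],"angular":[0,0,0],"hand":0.5}]'
python3 - <<'E'
from h import *
im,C=snap("wrist","w9"); u=w2p(C,[.459,-.176,.07])[0].astype(int);print(u)
c,a=strip(im,C,(u[0]-70,max(u[1]-70,0),u[0]+70,u[1]+70)); go([c[0],c[1],.070],a)
E
```

```text
clock: 32.18
position: [0.6251, 0.0738, 0.2192]
ee_rot: [-0.0, 1.0, -0.004, 0.007]
contact_force: [1.0, -0.5, 0.3]
width: 0.0429
gripper_force: 0.0
clock: 33.02
position: [0.4288, -0.1855, 0.2119]
ee_rot: [0.001, 0.998, 0.056, -0.001]
contact_force: [-0.4, -0.4, 0.2]
width: 0.0424
gripper_force: 0.0
clock: 33.35
position: [0.4323, -0.1815, 0.2117]
ee_rot: [0.0, 0.986, 0.168, 0.0]
contact_force: [-0.1, -0.6, 0.1]
width: 0.0423
gripper_force: 0.0
[286 171]
strip px [[289.0, 150.0], [289.0, 192.0]] c [ 0.4614 -0.177   0.08  ] len 0.0385 heading 19.8
shift mm [ 28.8   5.4 141.6] turn deg [ 0.  -0.  -0.4] yaw now 19.4 pos [ 0.4324 -0.1814  0.2116] t 33.4
```

```bash
python3 -m handwheel '[{"translation":[0.0285,0.0056,0.02],"angular":[0,0,-0.4],"hand":0.5},{"translation":[0,0,0.03],"angular":[0,0,0],"hand":0.5},{"translation":[0,0,0.03],"angular":[0,0,0],"hand":0.5},{"translation":[0,0,0.03],"angular":[0,0,0],"hand":0.5},{"translation":[0,0,0.02],"angular":[0,0,0],"hand":0.5},{"translation":[0,0,0.0115],"angular":[0,0,0],"hand":0.5},{"translation":[0,0,0],"angular":[0,0,0],"hand":0.5},{"translation":[0,0,0],"angular":[0,0,0],"hand":0.5},{"translation":[0,0,0],"angular":[0,0,0],"hand":1},{"translation":[0,0,0],"angular":[0,0,0],"hand":1}]' 70
python3 -m handwheel '[{"translation":[0,0,0],"angular":[0,0,0],"hand":1},{"translation":[0,0,0],"angular":[0,0,0],"hand":1},{"translation":[0,0,0],"angular":[0,0,0],"hand":1}]'
python3 -m handwheel '[{"translation":[0,0,-0.02],"angular":[0,0,0],"hand":1},{"translation":[0,0,-0.03],"angular":[0,0,0],"hand":1},{"translation":[0,0,-0.03],"angular":[0,0,0],"hand":1},{"translation":[0,0,-0.03],"angular":[0,0,0],"hand":1},{"translation":[0,0,-0.02],"angular":[0,0,0],"hand":1},{"translation":[0,0,0],"angular":[0,0,-6.5],"hand":1},{"translation":[0,0,0],"angular":[0,0,-6.5],"hand":1},{"translation":[0,0,0],"angular":[0,0,-6.5],"hand":1},{"translation":[0,0,0],"angular":[0,0,-6.5],"hand":1},{"translation":[0,0,0],"angular":[0,0,-6.5],"hand":1}]'
python3 -m handwheel '[{"translation":[0,0,0],"angular":[0,0,-6.5],"hand":1},{"translation":[0,0,0],"angular":[0,0,-6.5],"hand":1},{"translation":[0,0,0],"angular":[0,0,-6.5],"hand":1},{"translation":[0,0,0],"angular":[0,0,-6.5],"hand":1},{"translation":[0,0,0],"angular":[0,0,0],"hand":1},{"translation":[0,0,0],"angular":[0,0,0],"hand":1}]'
python3 - <<'E'
from h import *
held("w10",.0105); go([.6248,-.0158,.195],78)
E
```

```text
clock: 34.23
position: [0.4621, -0.1779, 0.071]
ee_rot: [0.001, 0.985, 0.173, 0.001]
contact_force: [-0.9, 0.2, -0.3]
width: 0.0189
gripper_force: 0.0
clock: 34.48
position: [0.462, -0.1778, 0.0711]
ee_rot: [0.001, 0.985, 0.173, 0.001]
contact_force: [-0.4, 0.2, 6.5]
width: 0.0116
gripper_force: 69.7
clock: 35.32
position: [0.4609, -0.1774, 0.1999]
ee_rot: [0.0, 0.896, 0.444, 0.0]
contact_force: [-0.5, 0.1, -0.6]
width: 0.0117
gripper_force: 68.9
clock: 35.82
position: [0.4609, -0.1774, 0.1998]
ee_rot: [0.0, 0.776, 0.631, -0.0]
contact_force: [-0.0, 0.4, -0.8]
width: 0.0117
gripper_force: 68.9
first bright 249 profile [ 95  61  61  70  79 319 318 317 317 318 323 319 323 317 320 320 321 523
 656 372 716 717]
offset [  0.8  -0.  -10.5] 0.0391
offset [ -0.1  -0.  -10.5] 0.041
shift mm [191.5 127.6   4.7] turn deg [0.  0.  0.3] yaw now 78.3 pos [ 0.461  -0.1774  0.1998] t 35.87
```

```bash
python3 -m handwheel '[{"translation":[0.0273,0.0183,0],"angular":[0,0,0],"hand":1},{"translation":[0.0273,0.0183,0],"angular":[0,0,0],"hand":1},{"translation":[0.0273,0.0183,0],"angular":[0,0,0],"hand":1},{"translation":[0.0273,0.0183,0],"angular":[0,0,0],"hand":1},{"translation":[0.0273,0.0183,0],"angular":[0,0,0],"hand":1},{"translation":[0.0273,0.0183,0],"angular":[0,0,0],"hand":1},{"translation":[0.0273,0.0183,0],"angular":[0,0,0],"hand":1},{"translation":[0,0,0.025],"angular":[0,0,0],"hand":1},{"translation":[0,0,0.01],"angular":[0,0,0],"hand":1},{"translation":[0,0,0],"angular":[0,0,0],"hand":1}]'
python3 -m handwheel '[{"translation":[0,0,0],"angular":[0,0,0],"hand":1},{"translation":[0,0,0],"angular":[0,0,0],"hand":1}]'
python3 -c "
from h import *
go([.6250,-.0160,.128],78)"
```

```text
clock: 36.7
position: [0.6221, -0.0155, 0.1612]
ee_rot: [-0.003, 0.775, 0.632, -0.003]
contact_force: [-1.0, 0.0, -0.3]
width: 0.0117
gripper_force: 68.9
clock: 36.87
position: [0.6246, -0.0167, 0.1654]
ee_rot: [0.0, 0.775, 0.632, 0.0]
contact_force: [0.4, 0.3, -0.5]
width: 0.0115
gripper_force: 68.9
shift mm [ 0.8  0.2 37.4] turn deg [0.  0.  0.3] yaw now 78.3 pos [ 0.6246 -0.0167  0.1654] t 36.87
```

```bash
python3 -m handwheel '[{"translation":[0.0006,0.0002,0.01],"angular":[0,0,0],"hand":1},{"translation":[0,0,0.01],"angular":[0,0,0],"hand":1},{"translation":[0,0,0.009],"angular":[0,0,0],"hand":1},{"translation":[0,0,0.004],"angular":[0,0,0],"hand":1},{"translation":[0,0,0.003],"angular":[0,0,0],"hand":1},{"translation":[0,0,0],"angular":[0,0,0],"hand":1},{"translation":[0,0,0],"angular":[0,0,0],"hand":1}]'
python3 -m handwheel '[{"translation":[0,0,0.005],"angular":[0,0,0],"hand":1},{"translation":[0,0,0],"angular":[0,0,0],"hand":1},{"translation":[0,0,0],"angular":[0,0,0],"hand":1}]'
```

```text
clock: 37.45
position: [0.6253, -0.0154, 0.1286]
ee_rot: [-0.0, 0.775, 0.632, -0.0]
contact_force: [0.3, 0.2, -1.1]
width: 0.0115
gripper_force: 68.9
clock: 37.7
position: [0.6251, -0.0153, 0.1236]
ee_rot: [-0.0, 0.775, 0.632, -0.0]
contact_force: [0.3, 0.1, -1.0]
width: 0.0117
gripper_force: 68.9
```

```bash
python3 -m handwheel '[{"translation":[0,0,0.005],"angular":[0,0,0],"hand":1},{"translation":[0,0,0.005],"angular":[0,0,0],"hand":1},{"translation":[0,0,0.0033],"angular":[0,0,0],"hand":1},{"translation":[0,0,0],"angular":[0,0,0],"hand":1},{"translation":[0,0,0],"angular":[0,0,0],"hand":1}]'
python3 -m handwheel '[{"translation":[0,0,0],"angular":[0,0,6],"hand":1},{"translation":[0,0,0],"angular":[0,0,6],"hand":1},{"translation":[0,0,0],"angular":[0,0,6],"hand":1},{"translation":[0,0,0],"angular":[0,0,6],"hand":1},{"translation":[0,0,0],"angular":[0,0,6],"hand":1},{"translation":[0,0,0],"angular":[0,0,0],"hand":1}]'
```

```text
clock: 38.12
position: [0.625, -0.0154, 0.1112]
ee_rot: [0.0, 0.775, 0.632, -0.0]
contact_force: [-3.4, 0.1, 5.6]
width: 0.0117
gripper_force: 69.7
clock: 38.62
position: [0.626, -0.0154, 0.1112]
ee_rot: [0.001, 0.912, 0.409, 0.001]
contact_force: [-0.7, 0.2, 3.8]
width: 0.0115
gripper_force: 69.5
```

```bash
python3 -m handwheel '[{"translation":[0,0,0],"angular":[0,0,6],"hand":1},{"translation":[0,0,0],"angular":[0,0,6],"hand":1},{"translation":[0,0,0],"angular":[0,0,6],"hand":1},{"translation":[0,0,0],"angular":[0,0,6],"hand":1},{"translation":[0,0,0],"angular":[0,0,6],"hand":1},{"translation":[0,0,0],"angular":[0,0,6],"hand":1},{"translation":[0,0,0],"angular":[0,0,6],"hand":1},{"translation":[0,0,0],"angular":[0,0,5],"hand":1},{"translation":[0,0,0],"angular":[0,0,3],"hand":1},{"translation":[0,0,0],"angular":[0,0,0],"hand":1}]'
python3 -m handwheel '[{"translation":[0,0,-0.005],"angular":[0,0,-1],"hand":1},{"translation":[0,0,0],"angular":[0,0,0],"hand":1},{"translation":[0,0,0],"angular":[0,0,0],"hand":1}]'
python3 -c "
from h import *
go([.6250,-.016,.110],2.8)"
```

```text
clock: 39.45
position: [0.6266, -0.0163, 0.1112]
ee_rot: [0.001, 1.0, -0.013, 0.002]
contact_force: [1.3, -2.3, 4.5]
width: 0.0117
gripper_force: 69.5
clock: 39.7
position: [0.6261, -0.0157, 0.1138]
ee_rot: [0.0, 1.0, -0.003, 0.0]
contact_force: [4.7, -1.0, -8.1]
width: 0.0114
gripper_force: 73.9
shift mm [-1.1  0.3  3.8] turn deg [ 0.  -0.  -3.2] yaw now -0.4 pos [ 0.6261 -0.0157  0.1138] t 39.7
```

```bash
python3 -m handwheel '[{"translation":[0,0,0.003],"angular":[0,0,0],"hand":1},{"translation":[0,0,0],"angular":[0,0,0],"hand":0.5},{"translation":[0,0,0],"angular":[0,0,0],"hand":0.5},{"translation":[0,0,0],"angular":[0,0,0],"hand":0.5},{"translation":[0,0,-0.01],"angular":[0,0,0],"hand":0.5},{"translation":[0,0,-0.03],"angular":[0,0,0],"hand":0.5},{"translation":[0,0,-0.03],"angular":[0,0,0],"hand":0.5},{"translation":[0,0,-0.03],"angular":[0,0,0],"hand":0.5},{"translation":[0,0,0],"angular":[0,0,0],"hand":0.5}]'
python3 -m handwheel '[{"translation":[-0.015,0.035,0],"angular":[0,0,0],"hand":0.5},{"translation":[-0.015,0.035,0],"angular":[0,0,0],"hand":0.5},{"translation":[-0.015,0.035,0],"angular":[0,0,0],"hand":0.5},{"translation":[0,0,0],"angular":[0,0,0],"hand":0.5},{"translation":[0,0,0],"angular":[0,0,0],"hand":0.5}]'
python3 - <<'E'
from h import *
im,C=snap("wrist","w11"); go([.58,-.12,.2],2.8)
print(w2p(C,[[.6251,-.0958,.07],[.618,-.1634,.08]]))
find(C,im,(0,110,60),(4,255,255),.0745,20)
cv2.imwrite("pics/w11c.png",cv2.resize(im[90:330,180:460],None,fx=2.4,fy=2.4,interpolation=cv2.INTER_CUBIC))
E
```

```text
clock: 40.45
position: [0.6286, -0.0155, 0.2204]
ee_rot: [0.001, 1.0, -0.005, 0.006]
contact_force: [0.6, -0.7, 0.4]
width: 0.0427
gripper_force: 0.0
clock: 40.87
position: [0.5783, -0.1213, 0.2131]
ee_rot: [-0.0, 1.0, -0.006, 0.0]
contact_force: [-0.2, 0.8, -0.4]
width: 0.0427
gripper_force: 0.0
shift mm [ 1.  -0.1 13. ] turn deg [-0.  -0.  -3.5] yaw now -0.7 pos [ 0.579  -0.1201  0.213 ] t 40.92
[[254.74089385 150.09419206]
 [329.13068512 158.61138012]]
[169.2 104. ] area 20 P [ 0.6667 -0.0231  0.0745] box [ 0.6666 -0.023   0.0745] size [6.4 2.8]
[ 81.9 111. ] area 20 P [0.6625 0.0558 0.0745] box [0.6625 0.0558 0.0745] size [6.8 3.2]
[329.  158.8] area 2453 P [ 0.617  -0.1641  0.0745] box [ 0.6163 -0.1637  0.0745] size [79. 33.]
[257.  149.2] area 564 P [ 0.6265 -0.0983  0.0745] box [ 0.6257 -0.0961  0.0745] size [12.2 61.8]
```

View pics/w11c.png

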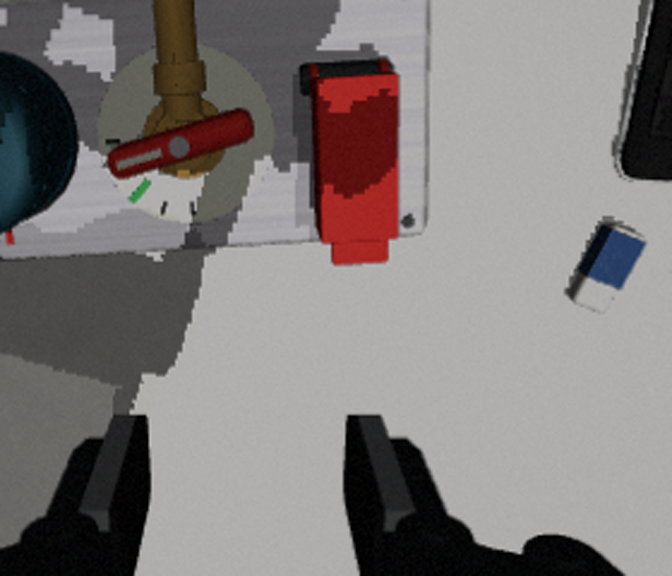

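```bash
python3 - <<'E'
from h import *
C=cam("wrist"); k=lambda a:np.array(a)/2.4-.3+[180,90]
p=p2w(C,k([[110,166],[250,124],[179,147]]),.0745); d=p[0]-p[1]
print("hub",p[2].round(4),"mid",p[:2].mean(0).round(4),"len",np.linalg.norm(d),"head",np.degrees(np.arctan2(d[1],d[0])))
g=p2w(C,k([[130,202],[149,181]]),.042); f=g[0]-g[1]; print("green head",np.degrees(np.arctan2(f[1],f[0])),g.round(4))
q=p2w(C,k([[316,76],[398,72],[397,238],[321,241],[333,265],[388,262]]),.08); print("guard",q.round(4))
go([p[2,0],p[2,1],.13],107)
E
```

```text
hub [ 0.6256 -0.0944  0.0745] mid [ 0.6262 -0.0946  0.0745] len 0.05584867515615205 head 105.74048938030566
green head 136.01301442708538 [[ 0.5979 -0.0692  0.042 ]
 [ 0.607  -0.0779  0.042 ]]
guard [[ 0.6512 -0.1454  0.08  ]
 [ 0.6523 -0.175   0.08  ]
 [ 0.5905 -0.178   0.08  ]
 [ 0.5896 -0.1486  0.08  ]
 [ 0.5799 -0.1535  0.08  ]
 [ 0.5809 -0.175   0.08  ]]
shift mm [ 46.2 -26.1  83.1] turn deg [ 0.000e+00 -1.000e-01 -1.077e+02] yaw now -0.7 pos [ 0.579  -0.1201  0.213 ] t 40.92
```

```bash
python3 -m handwheel '[{"translation":[0.0231,-0.013,0.02],"angular":[0,0,0],"hand":0.6},{"translation":[0.0231,-0.013,0.02],"angular":[0,0,0],"hand":0.65},{"translation":[0,0,0],"angular":[0,0,-7.1],"hand":0.65},{"translation":[0,0,0],"angular":[0,0,-7.1],"hand":0.65},{"translation":[0,0,0],"angular":[0,0,-7.1],"hand":0.65},{"translation":[0,0,0],"angular":[0,0,-7.1],"hand":0.65},{"translation":[0,0,0],"angular":[0,0,-7.1],"hand":0.65},{"translation":[0,0,0],"angular":[0,0,-7.1],"hand":0.65},{"translation":[0,0,0],"angular":[0,0,-7.1],"hand":0.65},{"translation":[0,0,0],"angular":[0,0,-7.1],"hand":0.65}]'
python3 -m handwheel '[{"translation":[0,0,0],"angular":[0,0,-7.1],"hand":0.65},{"translation":[0,0,0],"angular":[0,0,-7.1],"hand":0.65},{"translation":[0,0,0],"angular":[0,0,-7.1],"hand":0.65},{"translation":[0,0,0],"angular":[0,0,-7.1],"hand":0.65},{"translation":[0,0,0],"angular":[0,0,-7.1],"hand":0.65},{"translation":[0,0,0],"angular":[0,0,-7.1],"hand":0.65},{"translation":[0,0,0],"angular":[0,0,-7.1],"hand":0.65},{"translation":[0,0,0.02],"angular":[0,0,0],"hand":0.65},{"translation":[0,0,0],"angular":[0,0,0],"hand":0.65},{"translation":[0,0,0],"angular":[0,0,0],"hand":0.65}]'
python3 -c "
from h import *
go([.6258,-.0950,.060],105.8)"
```

```text
clock: 41.75
position: [0.6262, -0.0923, 0.1725]
ee_rot: [-0.0, 0.88, 0.475, 0.0]
contact_force: [-0.5, 0.0, 0.1]
width: 0.0302
gripper_force: 0.0
clock: 42.58
position: [0.6251, -0.0926, 0.1515]
ee_rot: [-0.001, 0.602, 0.799, -0.0]
contact_force: [0.2, 0.9, 0.3]
width: 0.0297
gripper_force: 0.0
shift mm [-2.6  0.2 91.5] turn deg [-0.1 -0.1  0.2] yaw now 106.0 pos [ 0.6251 -0.0926  0.1515] t 42.58
```

```bash
python3 -m handwheel '[{"translation":[-0.0022,0.0003,0.03],"angular":[0,0,0],"hand":0.65},{"translation":[0,0,0.03],"angular":[0,0,0],"hand":0.65},{"translation":[0,0,0.015],"angular":[0,0,0],"hand":0.65},{"translation":[0,0,0.006],"angular":[0,0,0],"hand":0.65},{"translation":[0,0,0.005],"angular":[0,0,0],"hand":0.65},{"translation":[0,0,0.004],"angular":[0,0,0],"hand":0.65},{"translation":[0,0,0],"angular":[0,0,0],"hand":0.65},{"translation":[0,0,0],"angular":[0,0,0],"hand":0.65}]' 40
python3 -m handwheel '[{"translation":[0,0,0],"angular":[0,0,0],"hand":1},{"translation":[0,0,0],"angular":[0,0,0],"hand":1},{"translation":[0,0,0],"angular":[0,0,0],"hand":1},{"translation":[0,0,0],"angular":[0,0,0],"hand":1},{"translation":[0,0,0],"angular":[0,0,0],"hand":1}]'
python3 -c "
from h import *
go([.6258,-.0950,.060],137.8);print(manip.get_state()['moment'])"
```

```text
clock: 43.25
position: [0.6274, -0.0965, 0.0635]
ee_rot: [0.001, 0.602, 0.798, 0.0]
contact_force: [0.5, 0.4, 0.5]
width: 0.0297
gripper_force: 0.0
clock: 43.67
position: [0.6262, -0.0968, 0.0637]
ee_rot: [0.0, 0.602, 0.798, -0.0]
contact_force: [-3.5, -0.6, 6.8]
width: 0.0104
gripper_force: 40.5
shift mm [1.8 0.2 3.7] turn deg [ -0.    0.  -31.8] yaw now 106.0 pos [ 0.6262 -0.0968  0.0637] t 43.67
[-0.1484162   0.55838949  0.06647602]
```

```bash
python3 -m handwheel '[{"translation":[0,0,0],"angular":[0,0,-5.3],"hand":1},{"translation":[0,0,0],"angular":[0,0,-5.3],"hand":1},{"translation":[0,0,0],"angular":[0,0,-5.3],"hand":1},{"translation":[0,0,0],"angular":[0,0,-5.3],"hand":1},{"translation":[0,0,0],"angular":[0,0,-5.3],"hand":1},{"translation":[0,0,0],"angular":[0,0,-5.3],"hand":1},{"translation":[0,0,0],"angular":[0,0,0],"hand":1},{"translation":[0,0,0],"angular":[0,0,0],"hand":1}]'
python3 -c "
from h import *
go([.6258,-.0950,.060],137.8);print(manip.get_state()['moment'])"
```

```text
clock: 44.33
position: [0.6265, -0.0966, 0.0637]
ee_rot: [0.0, 0.36, 0.933, -0.0]
contact_force: [-2.4, 0.1, 5.5]
width: 0.011
gripper_force: 40.4
shift mm [1.6 0.7 3.7] turn deg [-0.   0.1 -0. ] yaw now 137.8 pos [ 0.6265 -0.0966  0.0637] t 44.33
[-0.04748197  0.40455349 -0.02166552]
```

```bash
python3 -m handwheel '[{"translation":[0,0,0],"angular":[0,0,0],"hand":0.6},{"translation":[0,0,0],"angular":[0,0,0],"hand":0.6},{"translation":[0,0,0],"angular":[0,0,0],"hand":0.6},{"translation":[0,0,-0.02],"angular":[0,0,0],"hand":0.6},{"translation":[0,0,-0.03],"angular":[0,0,0],"hand":0.6},{"translation":[0,0,-0.04],"angular":[0,0,0],"hand":0.6},{"translation":[0,0,-0.04],"angular":[0,0,0],"hand":0.6},{"translation":[0,0,0],"angular":[0,0,-6.5],"hand":0.5},{"translation":[0,0,0],"angular":[0,0,-6.5],"hand":0.5},{"translation":[0,0,0],"angular":[0,0,-6.5],"hand":0.5}]'
python3 -m handwheel '[{"translation":[0,0,0],"angular":[0,0,-6.5],"hand":0.5},{"translation":[0,0,0],"angular":[0,0,-6.5],"hand":0.5},{"translation":[0,0,0],"angular":[0,0,-6.5],"hand":0.5},{"translation":[0,0,0],"angular":[0,0,-6.5],"hand":0.5},{"translation":[0.033,-0.033,0],"angular":[0,0,0],"hand":0.4},{"translation":[0.033,-0.033,0],"angular":[0,0,0],"hand":0.4},{"translation":[0,0,0],"angular":[0,0,0],"hand":0.4},{"translation":[0,0,0],"angular":[0,0,0],"hand":0.4}]'
python3 - <<'E'
from h import *
im,C=snap("wrist","w12"); go([.60,-.163,.052],182.8)
find(C,im,(0,110,60),(4,255,255),.0745,100)
cv2.imwrite("pics/w12c.png",cv2.resize(im[90:330,140:420],None,fx=2.4,fy=2.4,interpolation=cv2.INTER_CUBIC))
E
```

```text
clock: 45.17
position: [0.6272, -0.0964, 0.1936]
ee_rot: [0.001, 0.195, 0.981, -0.0]
contact_force: [-0.5, -0.4, -0.7]
width: 0.0426
gripper_force: 0.0
clock: 45.83
position: [0.5701, -0.1598, 0.1925]
ee_rot: [0.0, -0.027, 1.0, 0.0]
contact_force: [-0.2, 0.2, -0.7]
width: 0.0512
gripper_force: 0.0
shift mm [-28.5  -5.7 140.6] turn deg [0.  0.1 0.3] yaw now -176.9 pos [ 0.5711 -0.1589  0.1926] t 45.88
[275.3 254.4] area 2080 P [ 0.6171 -0.1634  0.0745] box [ 0.6161 -0.1633  0.0745] size [69. 33.]
[357.  252.8] area 250 P [ 0.6113 -0.0863  0.0745] box [ 0.613  -0.0867  0.0745] size [16.1 32.6]
[328. 277.] area 115 P [ 0.6388 -0.111   0.0745] box [ 0.6384 -0.1094  0.0745] size [10.6 17. ]
```

View pics/w12c.png

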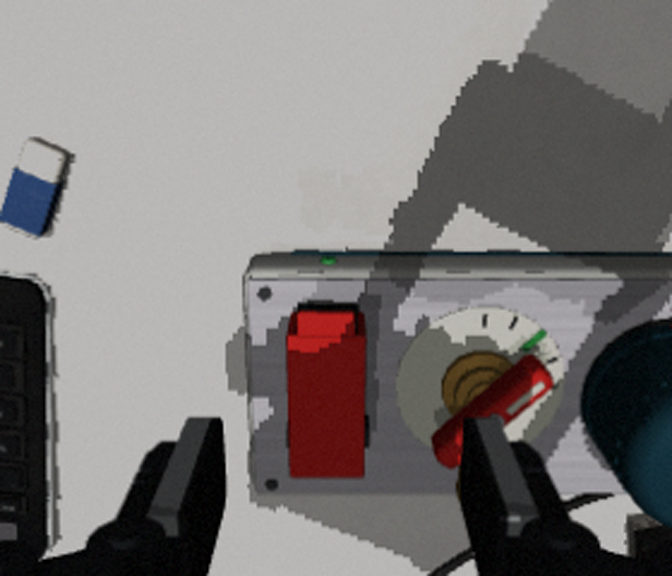

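```bash
python3 - <<'E'
from h import *
C=cam("wrist"); k=lambda a:np.array(a)/2.4-.3+[140,90]
im=cv2.imread("pics/w12.png"); m=cv2.inRange(cv2.cvtColor(im,cv2.COLOR_BGR2HSV),np.array((0,110,50)),np.array((5,255,255)))
m[:, :308]=0; pts=cv2.findNonZero(m); vx,vy,x,y=cv2.fitLine(pts,cv2.DIST_L2,0,.01,.01).ravel()
c=np.array([x,y]);p=p2w(C,[c-15*np.array([vx,vy]),c+15*np.array([vx,vy])],.072); d=p[1]-p[0]; print("bar head",np.degrees(np.arctan2(d[1],d[0]))%180)
p=p2w(C,k([[508,413],[545,385]]),.0745); d=p[1]-p[0]; print("slot head",np.degrees(np.arctan2(d[1],d[0])))
p=p2w(C,k([[438,455],[548,368],[435,440],[535,358]]),.0745); d=p[1]-p[0];print(p.round(4),np.degrees(np.arctan2(d[1],d[0])))
print("guard",p2w(C,k([[297,315],[356,315],[288,345],[366,340],[290,478],[364,476]]),.08).round(4))
E
```

```text
bar head 117.81403081990945
slot head 135.14995945035062
[[ 0.6427 -0.1154  0.0745]
 [ 0.6017 -0.0763  0.0745]
 [ 0.6359 -0.1173  0.0745]
 [ 0.5978 -0.082   0.0745]] 136.3454025928728
guard [[ 0.583  -0.1746  0.08  ]
 [ 0.5818 -0.1528  0.08  ]
 [ 0.5952 -0.1776  0.08  ]
 [ 0.5916 -0.1484  0.08  ]
 [ 0.6533 -0.175   0.08  ]
 [ 0.6507 -0.1453  0.08  ]]
```

```bash
python3 -m handwheel '[{"translation":[-0.0285,-0.0055,0.03],"angular":[0,0,0.3],"hand":0.5},{"translation":[0,0,0.04],"angular":[0,0,0],"hand":0.5},{"translation":[0,0,0.03],"angular":[0,0,0],"hand":0.5},{"translation":[0,0,0.02],"angular":[0,0,0],"hand":0.5},{"translation":[0,0,0.01],"angular":[0,0,0],"hand":0.5},{"translation":[0,0,0.008],"angular":[0,0,0],"hand":0.5},{"translation":[0,0,0],"angular":[0,0,0],"hand":0.5},{"translation":[0,0,0],"angular":[0,0,0],"hand":0.5}]' 20
python3 -c "
from h import *
go([.60,-.1632,.052],182.8)"
```

```text
clock: 46.55
position: [0.6009, -0.1623, 0.0553]
ee_rot: [0.001, -0.026, 1.0, -0.0]
contact_force: [0.2, -0.5, 0.2]
width: 0.0429
gripper_force: 0.0
shift mm [ 0.9 -0.8  3.3] turn deg [-0.   0.1  0.2] yaw now -177.0 pos [ 0.6009 -0.1623  0.0553] t 46.55
```

```bash
python3 -m handwheel '[{"translation":[0,0,0],"angular":[0,0,0],"hand":1},{"translation":[0,0,0],"angular":[0,0,0],"hand":1},{"translation":[0,0,0],"angular":[0,0,0],"hand":1},{"translation":[0,0,0],"angular":[0,0,0],"hand":1},{"translation":[-0.0073,0,-0.0114],"angular":[0,0,0],"hand":1},{"translation":[-0.005,0,-0.0046],"angular":[0,0,0],"hand":1},{"translation":[-0.005,0,-0.0046],"angular":[0,0,0],"hand":1},{"translation":[0,0,0],"angular":[0,0,0],"hand":1}]' 25
python3 -m handwheel '[{"translation":[-0.006,0,-0.0031],"angular":[0,0,0],"hand":1},{"translation":[-0.006,0,-0.0031],"angular":[0,0,0],"hand":1},{"translation":[0,0,0],"angular":[0,0,0],"hand":1}]'
```

```text
clock: 47.22
position: [0.6163, -0.1635, 0.0756]
ee_rot: [-0.001, -0.026, 1.0, -0.002]
contact_force: [-2.5, -6.3, 0.8]
width: 0.0293
gripper_force: 26.8
clock: 47.47
position: [0.6273, -0.163, 0.0814]
ee_rot: [-0.002, -0.026, 1.0, -0.002]
contact_force: [-2.8, -7.8, 0.3]
width: 0.0295
gripper_force: 26.5
```

```bash
python3 -m handwheel '[{"translation":[-0.0066,-0.001,-0.0015],"angular":[0,0,0],"hand":1},{"translation":[-0.0067,0,-0.0014],"angular":[0,0,0],"hand":1},{"translation":[-0.0067,0,0.0003],"angular":[0,0,0],"hand":1},{"translation":[-0.0068,0,0.0003],"angular":[0,0,0],"hand":1},{"translation":[0,0,0],"angular":[0,0,0],"hand":1}]'
python3 -m handwheel '[{"translation":[-0.0065,0,0.0018],"angular":[0,0,0],"hand":1},{"translation":[-0.0064,0,0.0023],"angular":[0,0,0],"hand":1},{"translation":[-0.0056,0,0.003],"angular":[0,0,0],"hand":1},{"translation":[-0.002,0,0.001],"angular":[0,0,0],"hand":1},{"translation":[0,0,0],"angular":[0,0,0],"hand":1},{"translation":[0,0,0],"angular":[0,0,0],"hand":1}]'
python3 - <<'E'
from h import *
go([.60,-.163,.16],182.8)
im,C=snap("wrist","w13")
cv2.imwrite("pics/w13c.png",cv2.resize(im[150:420,140:420],None,fx=2.2,fy=2.2,interpolation=cv2.INTER_CUBIC))
E
```

```text
clock: 47.88
position: [0.6542, -0.1617, 0.0842]
ee_rot: [-0.002, -0.026, 1.0, -0.001]
contact_force: [-3.6, -4.8, 1.5]
width: 0.0295
gripper_force: 27.8
clock: 48.38
position: [0.6756, -0.1606, 0.0768]
ee_rot: [-0.0, -0.026, 1.0, -0.001]
contact_force: [-3.1, -3.6, 5.6]
width: 0.0298
gripper_force: 31.0
shift mm [ 75.7   1.3 -83.1] turn deg [-0.1 -0.   0.1] yaw now -177.1 pos [ 0.6756 -0.1606  0.0768] t 48.38
```

View pics/w13c.png

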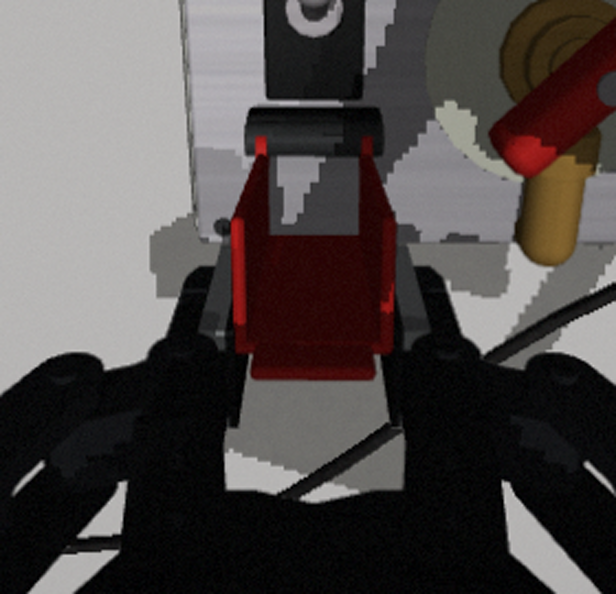

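```bash
python3 -m handwheel '[{"translation":[0,0,0],"angular":[0,0,0],"hand":0.5},{"translation":[0,0,0],"angular":[0,0,0],"hand":0.5},{"translation":[0,0,0],"angular":[0,0,0],"hand":0.5},{"translation":[0,0,-0.02],"angular":[0,0,0],"hand":0.5},{"translation":[0,0,-0.03],"angular":[0,0,0],"hand":0.5},{"translation":[0,0,-0.04],"angular":[0,0,0],"hand":0.5},{"translation":[0.03,0,-0.01],"angular":[0,0,0],"hand":0.5},{"translation":[0.035,0,0],"angular":[0,0,0],"hand":1},{"translation":[0.035,0,0],"angular":[0,0,0],"hand":1},{"translation":[0,0,0],"angular":[0,0,0],"hand":1}]'
python3 -m handwheel '[{"translation":[0,0,0],"angular":[0,0,0],"hand":1},{"translation":[0,0,0],"angular":[0,0,0],"hand":1}]'
python3 - <<'E'
from h import *
im,C=snap("wrist","w14"); go([.60,-.163,.16],182.8)
print(w2p(C,[[.62,-.162,.049],[.648,-.161,.051]]))
cv2.imwrite("pics/w14c.png",cv2.resize(im[150:370,180:400],None,fx=2.7,fy=2.7,interpolation=cv2.INTER_CUBIC))
E
```

```text
clock: 49.27
position: [0.5686, -0.1627, 0.175]
ee_rot: [-0.004, -0.025, 1.0, 0.001]
contact_force: [-0.6, 0.5, -1.1]
width: 0.007
gripper_force: 0.0
clock: 49.43
position: [0.5773, -0.1644, 0.1759]
ee_rot: [0.001, -0.026, 1.0, -0.0]
contact_force: [1.7, 0.8, -0.2]
width: 0.0002
gripper_force: 0.0
shift mm [-22.2   0.4  15.8] turn deg [-0.   0.1  0.1] yaw now -177.1 pos [ 0.5778 -0.1646  0.1758] t 49.48
[[282.11449453 246.2450009 ]
 [281.6684765  272.70387005]]
```

View pics/w14c.png

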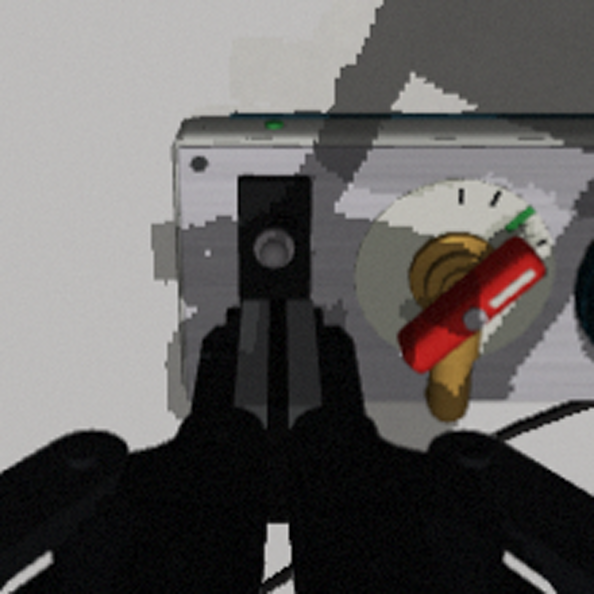

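```bash
python3 - <<'E'
from h import *
C=cam("wrist"); t=p2w(C,[281.2,241.5],.0697)[0]; print(t.round(4)); go([t[0]-.022,t[1],.062],182.8)
E
```

```text
[ 0.6061 -0.1637  0.0697]
shift mm [ -6.    0.6 113.8] turn deg [-0.   0.1  0.1] yaw now -177.1 pos [ 0.5778 -0.1646  0.1758] t 49.48
```

```bash
python3 -m handwheel '[{"translation":[-0.004,0.0005,0.03],"angular":[0,0,0],"hand":1},{"translation":[0,0,0.035],"angular":[0,0,0],"hand":1},{"translation":[0,0,0.025],"angular":[0,0,0],"hand":1},{"translation":[0,0,0.015],"angular":[0,0,0],"hand":1},{"translation":[0,0,0.008],"angular":[0,0,0],"hand":1},{"translation":[0,0,0],"angular":[0,0,0],"hand":1},{"translation":[0,0,0],"angular":[0,0,0],"hand":1}]'
python3 -m handwheel '[{"translation":[-0.005,0,0],"angular":[0,0,0],"hand":1},{"translation":[-0.005,0,0],"angular":[0,0,0],"hand":1},{"translation":[-0.005,0,0],"angular":[0,0,0],"hand":1},{"translation":[0,0,0],"angular":[0,0,0],"hand":1}]'
python3 -m handwheel '[{"translation":[-0.004,0,0],"angular":[0,0,0],"hand":1},{"translation":[-0.003,0,0],"angular":[0,0,0],"hand":1},{"translation":[0,0,0],"angular":[0,0,0],"hand":1}]'
```

```text
clock: 50.07
position: [0.5816, -0.1641, 0.0625]
ee_rot: [0.0, -0.026, 1.0, -0.0]
contact_force: [0.3, -0.2, -0.7]
width: 0.0004
gripper_force: 0.0
clock: 50.4
position: [0.5972, -0.1635, 0.0636]
ee_rot: [0.001, -0.026, 1.0, -0.001]
contact_force: [0.1, 0.4, -0.2]
width: 0.0
gripper_force: 0.0
clock: 50.65
position: [0.6032, -0.1629, 0.0627]
ee_rot: [0.001, -0.026, 1.0, -0.0]
contact_force: [0.3, -0.2, -0.0]
width: -0.0003
gripper_force: 0.1
```

```bash
python3 -m handwheel '[{"translation":[-0.003,0,0],"angular":[0,0,0],"hand":1},{"translation":[-0.003,0,0],"angular":[0,0,0],"hand":1},{"translation":[0,0,0],"angular":[0,0,0],"hand":1}]'
python3 -m handwheel '[{"translation":[-0.003,0,0],"angular":[0,0,0],"hand":1},{"translation":[0,0,0],"angular":[0,0,0],"hand":1}]'
```

```text
clock: 50.9
position: [0.6074, -0.1624, 0.0621]
ee_rot: [-0.001, -0.026, 1.0, 0.0]
contact_force: [-3.1, -0.2, 1.7]
width: 0.0
gripper_force: 1.9
clock: 51.07
position: [0.6076, -0.1624, 0.0619]
ee_rot: [-0.004, -0.026, 1.0, 0.0]
contact_force: [-8.7, -2.1, 5.0]
width: 0.0
gripper_force: 4.9
```

```bash
python3 -m handwheel '[{"translation":[0.02,0,0],"angular":[0,0,0],"hand":1},{"translation":[0,0,-0.03],"angular":[0,0,0],"hand":1},{"translation":[0,0,-0.04],"angular":[0,0,0],"hand":1},{"translation":[0,0,-0.04],"angular":[0,0,0],"hand":0.5},{"translation":[0,0,0],"angular":[0,0,0],"hand":0.4},{"translation":[0,0,0],"angular":[0,0,0],"hand":0.4}]'
python3 - <<'E'
from h import *
im,C=snap("wrist","w15"); go([.6745,-.1612,.17],182.8)
u=w2p(C,[[.6061,-.1637,.0697],[.621,-.163,.0697]]);print(u)
g=cv2.cvtColor(im,cv2.COLOR_BGR2GRAY); x,y=u.mean(0).astype(int)
cv2.imwrite("pics/w15c.png",cv2.resize(im[y-60:y+80,x-70:x+70],None,fx=3,fy=3,interpolation=cv2.INTER_CUBIC))
sub=im[y-30:y+40,x-15:x+15]; m=cv2.inRange(cv2.cvtColor(sub,cv2.COLOR_BGR2GRAY),60,255); print([(c.tolist(),s[4]) for c,s in zip(*[a[1:] for a in cv2.connectedComponentsWithStats(m)[:1:-1]])],x-15,y-30)
E
```

```text
clock: 51.57
position: [0.5942, -0.164, 0.176]
ee_rot: [0.004, -0.026, 1.0, -0.002]
contact_force: [1.2, -0.4, -1.0]
width: 0.0357
gripper_force: 0.0
shift mm [-82.   -1.9   4. ] turn deg [-0.1  0.2  0.1] yaw now -177.1 pos [ 0.5925 -0.1635  0.1736] t 51.62
[[281.8820785  223.53492539]
 [281.80812723 239.16193893]]
[([0.9928057553956835, 22.66906474820144], np.int32(139)), ([15.4140625, 21.7265625], np.int32(128)), ([16.0, 28.0], np.int32(1)), ([15.810344827586206, 40.58620689655172], np.int32(58)), ([0.0, 63.0], np.int32(3)), ([16.5, 65.5], np.int32(192))] 266 201
```

View pics/w15c.png

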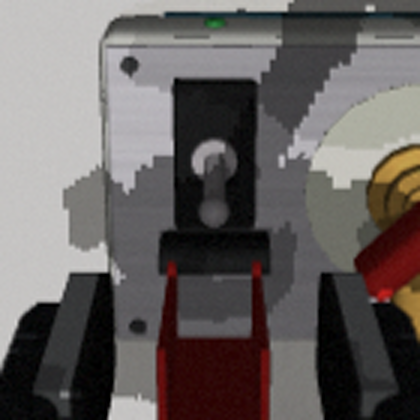

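```bash
python3 -m handwheel '[{"translation":[-0.041,-0.001,0],"angular":[0,0,0],"hand":0.5},{"translation":[-0.041,0.0015,0],"angular":[0,0,0],"hand":0.5},{"translation":[0,0,0.03],"angular":[0,0,0],"hand":0.5},{"translation":[0,0,0.03],"angular":[0,0,0],"hand":0.5},{"translation":[0,0,0.02],"angular":[0,0,0],"hand":0.5},{"translation":[0,0,0.015],"angular":[0,0,0],"hand":0.5},{"translation":[0,0,0],"angular":[0,0,0],"hand":0.5},{"translation":[0,0,0],"angular":[0,0,0],"hand":0.5}]' 25
python3 -c "
from h import *
go([.6745,-.1612,.0768],182.8)"
```

```text
clock: 52.28
position: [0.672, -0.158, 0.0748]
ee_rot: [-0.002, -0.026, 1.0, 0.001]
contact_force: [0.3, 0.2, 0.4]
width: 0.0428
gripper_force: 0.0
shift mm [-2.3 -3.3 -2. ] turn deg [ 0.1 -0.2  0.1] yaw now -177.1 pos [ 0.672  -0.158   0.0748] t 52.28
```

```bash
python3 -m handwheel '[{"translation":[-0.002,-0.003,-0.002],"angular":[0,0,0],"hand":0.5},{"translation":[0,0,0],"angular":[0,0,0],"hand":0.5},{"translation":[0,0,0],"angular":[0,0,0],"hand":1},{"translation":[0,0,0],"angular":[0,0,0],"hand":1},{"translation":[0,0,0],"angular":[0,0,0],"hand":1},{"translation":[0,0,0],"angular":[0,0,0],"hand":1}]' 25
python3 -m handwheel '[{"translation":[0.0056,0,-0.003],"angular":[0,0,0],"hand":1},{"translation":[0.0064,0,-0.0023],"angular":[0,0,0],"hand":1},{"translation":[0.0065,0,-0.0018],"angular":[0,0,0],"hand":1},{"translation":[0.0068,0,-0.0003],"angular":[0,0,0],"hand":1},{"translation":[0.0067,0,-0.0003],"angular":[0,0,0],"hand":1},{"translation":[0,0,0],"angular":[0,0,0],"hand":1}]'
python3 -m handwheel '[{"translation":[0.0067,0,0.0014],"angular":[0,0,0],"hand":1},{"translation":[0.0066,0,0.0015],"angular":[0,0,0],"hand":1},{"translation":[0.006,0,0.0031],"angular":[0,0,0],"hand":1},{"translation":[0.006,0,0.0031],"angular":[0,0,0],"hand":1},{"translation":[0,0,0],"angular":[0,0,0],"hand":1}]'
```

```text
clock: 52.78
position: [0.6767, -0.1609, 0.0814]
ee_rot: [0.002, -0.026, 1.0, 0.0]
contact_force: [1.1, 3.6, 5.8]
width: 0.0296
gripper_force: 26.6
clock: 53.28
position: [0.6446, -0.1624, 0.0877]
ee_rot: [0.002, -0.025, 1.0, 0.0]
contact_force: [3.3, 3.1, 0.2]
width: 0.0298
gripper_force: 25.8
clock: 53.7
position: [0.6197, -0.1637, 0.079]
ee_rot: [0.003, -0.025, 1.0, 0.0]
contact_force: [3.3, 4.0, 1.1]
width: 0.0296
gripper_force: 27.0
```

```bash
python3 -m handwheel '[{"translation":[0.0055,0,0.0048],"angular":[0,0,0],"hand":1},{"translation":[0.005,0,0.005],"angular":[0,0,0],"hand":1},{"translation":[0.0045,0,0.006],"angular":[0,0,0],"hand":1},{"translation":[0.003,0,0.006],"angular":[0,0,0],"hand":1},{"translation":[0,0,0],"angular":[0,0,0],"hand":1}]'
python3 -m handwheel '[{"translation":[0.001,0,0.004],"angular":[0,0,0],"hand":1},{"translation":[0,0,0.003],"angular":[0,0,0],"hand":1},{"translation":[0,0,0],"angular":[0,0,0],"hand":1}]'
```

```text
clock: 54.12
position: [0.6009, -0.1646, 0.0574]
ee_rot: [0.001, -0.025, 1.0, 0.0]
contact_force: [2.5, 3.7, 1.4]
width: 0.0298
gripper_force: 28.8
clock: 54.37
position: [0.6009, -0.1648, 0.0556]
ee_rot: [0.003, -0.026, 1.0, -0.0]
contact_force: [-5.3, 7.2, 29.9]
width: 0.0298
gripper_force: 33.3
```

```bash
python3 -m handwheel '[{"translation":[0,0,-0.003],"angular":[0,0,0],"hand":1},{"translation":[0,0,0],"angular":[0,0,0],"hand":0.4},{"translation":[0,0,0],"angular":[0,0,0],"hand":0.4},{"translation":[0,0,0],"angular":[0,0,0],"hand":0.4},{"translation":[0,0,-0.02],"angular":[0,0,0],"hand":0.4},{"translation":[0,0,-0.03],"angular":[0,0,0],"hand":0.4},{"translation":[0,0,-0.04],"angular":[0,0,0],"hand":0.4},{"translation":[0.03,0,-0.03],"angular":[0,0,0],"hand":0.4},{"translation":[0.03,0,-0.02],"angular":[0,0,0],"hand":0.4},{"translation":[0.03,0,0],"angular":[0,0,0],"hand":0.4}]'
python3 -m handwheel '[{"translation":[0.03,0.01,0],"angular":[0,0,0],"hand":0.4},{"translation":[0.03,0.02,0],"angular":[0,0,0],"hand":0.4},{"translation":[0,0,0],"angular":[0,0,0],"hand":0.4},{"translation":[0,0,0],"angular":[0,0,0],"hand":0.4}]'
python3 - <<'E'
from h import *
im,C=snap("wrist","w16"); t,_=snap("top","t3"); 
a=im[100:340,100:560]; b=cv2.resize(t[150:250,140:330],None,fx=2.42,fy=2.42,interpolation=cv2.INTER_CUBIC)
b=cv2.copyMakeBorder(b,0,0,0,460-b.shape[1],0) if b.shape[1]<460 else b[:,:460]
cv2.imwrite("pics/fin.png",np.vstack([a,b]))
E
```

```text
clock: 55.2
position: [0.5113, -0.1717, 0.1954]
ee_rot: [0.003, -0.026, 1.0, -0.002]
contact_force: [0.0, -0.8, -0.3]
width: 0.0514
gripper_force: 0.0
clock: 55.53
position: [0.4462, -0.1425, 0.1911]
ee_rot: [-0.001, -0.026, 1.0, 0.0]
contact_force: [0.5, -0.0, 0.3]
width: 0.0509
gripper_force: 0.0
```

View pics/fin.png

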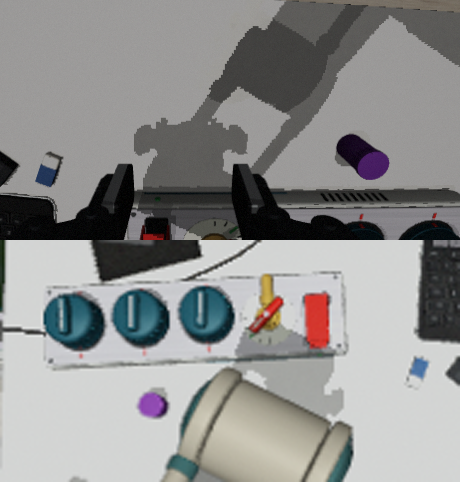

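The final picture shows the three shells with their bars in line with the red marks, the valve handle at the diagonal, and the red guard down. I'm handing the job in.

```bash
python3 -c "
from rig import manip
print(manip.sign_off())"
```

```text
the job is handed in; nothing more can be done
None
```

I handed the job in after about 56 s of robot time: all three film cans are under locked shells, the valve pointer is on the green mark by camera to about 2 degrees, the pump toggle is on and the guard is back down. The sign-off gave no verdict.

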